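# Clamp the brass blanks in the bench vise

## Robot

A 6-joint arm with a two-finger parallel gripper is mounted at the origin on the work surface. World frame = base frame: x ahead of the robot, y to its left, z up, the work surface at z = 0. Lengths are in m, angles in degrees, forces in N, time in s.
With the tool pointing down it reaches from about 0.4 to 0.825 m from the base axis. Payload 7 kg.
Tool frame: the origin (TCP) lies on the centre line of the jaws, within the pads' length; the fingertips stand r.nose_length ahead of it and the grasp point (between the pads) lies 2 mm behind it (r.nose_length is the distance from the TCP to the fingertips, in m); z points along the fingers, y is the direction in which the jaws open and shut (so a half turn about z gives the same grasp; the last joint's range is limited). The gripper opens to 88 mm and grips with 3 to 60 N. Pads are 19 mm wide; open, the fingers measure 130 mm over their backs; the gripper's body (78 mm by 193 mm) begins 47 mm behind the grasp point.
Start: joints at [90.476, 20.546, 0.682, 0, -70.136, -16.507], TCP at [0.186, 0.649, 0.244] pointing down, gripper open.
Joint ranges: [-176.03, 176.03], [-82.01, 121.73], [-58.28, 71.71], [-173.87, 95.51], [-174.79, -0.11], [-173.66, 173.66]. Speed limits (degrees/s): [136.94, 136.94, 172.46, 180, 180, 180].

## Interface

Orientations are given as [roll, pitch, yaw] about the fixed x, y, z axes, in that order (R = Rz(yaw) Ry(pitch) Rx(roll)).
In Python, from plant import r gives the robot as it stands.
- The arm moves only by the tool apply_moves, never from a script. Its argument "targets" is a list of rows, each a list of 3 entries, a list of its own where there are three numbers: the shift along the tool's x, y, z scaled (see below), then the turn, a rotation vector about the tool's x, y, z scaled (see below), then the finger opening in mm, from 0 to 87.6. A call has 1 to 5 rows; each row shifts and turns the pose as measured when the row begins, along the tool's axes as they then stand; what a row does not reach is not made up. The controller multiplies each number of a shift by 0.04 m and each number of a turn by 8 degrees. A row lasts 1/10 s, in which the tool goes at most 50 mm and 8.59 degrees, less where a joint would pass 70% of its speed; a pose out of reach is approached as far as the arm can. A call with a number of a shift or a turn outside -1 to 1 is refused whole. A call with a gripper value outside its range is refused whole. The fingers move at their own pace and stop on an object; "squeeze" is the grip in N (left out, the last holds). Time passes only in rows, so rows that do not move let the fingers close. It gives the time, the measured TCP pose, the force and the opening at its end, in the units of the state.
- r.get_state(): the state, without advancing time (a new reading comes with each control period).
- r.capture(name): name is "side" or "top"; returns a dict with "img" (480x640x3 uint8, blue, green, red), "z_map" (480x640 float32, m along the optical axis (not along the pixel's ray), 0 where there is no reading), "fx", "fy", "cx", "cy" (pixels), "k1" (the pictures are not rectified: a ray, as slopes to the right and down, at radius r is drawn at 1 + k1 r^2 times it, then the intrinsics apply), "camera_from_world" (4x4, takes a point from world to camera coordinates). Camera axes: x right, y up, looking along -z (the intrinsics and any distortion apply to the point x, -y, -z); pixel columns grow to the right and rows downward; lengths in m; the calibration is good to about 2 mm. A picture is of the moment at which its call begins.
- r.close_job(): hands the job in, once; it reports no verdict.
The state is a dict: "time_s": time; "joints": joint angles; "qd": joint speeds; "joint_torque": joint torques, N m; "tcp_pos": TCP position; "eef_rot": TCP orientation; "contact_force": force on the tool from outside, world axes, zero at the start; "moment": the same for the moment, N m; "gripper_width": finger opening in m.
Only numpy, scipy, OpenCV 4.12 (cv2) and the standard library are available. Lean on these libraries where they do the work, as an engineer would, in place of code of your own. Each camera call takes 0.05 s, during which the arm holds its last target.

## Task

Crank the small green bench vise open, take out the wooden block left in it and put it in the blue dish. Then lay all the brass blanks from the wooden board flat on the vise bed, stacked on one another squarely between the jaws, and crank the jaw shut so that it clamps the stack. The blanks are too thin to pick up where they lie, but one slid part way out over the board's edge can be pinched by its long sides; leave the brush, the file and the jar alone.

Things in the scene. Friction and masses are not known exactly. Their poses are not given: they have to be found in the camera images.
- board: Fixed dark hardwood board, 170 (x) x 250 (y) x 35 mm high, lying on the bench. Origin: centre of its underside. Its front edge (facing the robot) is 85 mm from the origin on its own -x side; free space beyond that edge down to the bench top.
- blank1: Flat brass blank, 100 (x) x 40 (y) x 3 mm, 100 g, with two dark scribed lines along it. Origin: centre of its underside, x along its length. Starts flat on the board, within 0.2 rad of the board's x. Friction on the waxed wood about 0.35; fingertips grip better, so it can be dragged by pressing lightly on it. Two or three are there; an absent one reads None.
- blank2: Flat brass blank, 100 (x) x 40 (y) x 3 mm, 100 g, with two dark scribed lines along it. Origin: centre of its underside, x along its length. Starts flat on the board, within 0.2 rad of the board's x. Friction on the waxed wood about 0.35; fingertips grip better, so it can be dragged by pressing lightly on it. Two or three are there; an absent one reads None.
- blank3: Flat brass blank, 100 (x) x 40 (y) x 3 mm, 100 g, with two dark scribed lines along it. Origin: centre of its underside, x along its length. Starts flat on the board, within 0.2 rad of the board's x. Friction on the waxed wood about 0.35; fingertips grip better, so it can be dragged by pressing lightly on it. Two or three are there; an absent one reads None.
- vise: Fixed green vise. Origin on the bench under the middle of the fixed jaw's face; x along the jaws, y towards the moving jaw. Steel jaws: |x| < 28 mm, 18 mm thick, 14 mm above the flat bed between them, whose top is at z = 40. Beyond |x| = 28 space is free down to an 8 mm foot plate (|x| < 45), so a blank sticks out 22 mm at both ends. Crank housing: y 102 to 152, 56 mm high.
- jaw: Moving steel jaw, 18 mm thick. Origin on its gripping face at bed height, middle of its length; its y in the vise's frame is the gap between the jaws. It starts at a gap of 31 mm and opens to 60 mm at most; clamped on a blank the gap is 40 mm.
- crank (a joint): Turn of the crank in rad about a vertical axis at x = 0, y = 127 mm of the vise's frame; 0 at the start, anticlockwise from above (positive) opens the jaw, 12 mm of gap per rad, up to 2.4 rad (clamped on a blank it reads about 0.75); clockwise closes it. Turning takes 5 N at the knob; it stays where left; 10 to 20 N at the knob clamps well, 40 N is too much.
- crank_grip (a point): Centre of the top of the crank's black upright knob: 18 mm diameter, 24 mm tall, spinning freely on the crank arm, 45 mm from the crank's axis. Its top is 94 mm above the bench; the crank arm lies just below the knob, its top at 70 mm.
- block: Dark wooden block, 50 (x) x 30 (y) x 40 mm high, 50 g. Origin: centre of its underside. Starts upright on the vise bed with 1 mm of play between the jaws, its x along them.
- block_centre (a point): Centre of the wooden block.
- dish: Loose open blue plastic dish, 125 (x) x 115 (y) x 30 mm high, walls and floor 4 mm, 350 g. Origin: centre of its underside.
- brush: Bystander: wooden brush with dark bristles, 170 x 32 x 32 mm; leave alone. Origin under its middle.
- file: Bystander: file with a wooden handle, about 250 x 22 x 22 mm; leave alone. Origin under its middle.
- jar: Bystander: amber jar, 52 mm diameter, 60 mm tall; leave alone. Origin: centre of its underside.
Things that resemble listed ones, but are neither listed nor needed, are in the scene too. There is more than one size of the block; the one meant has the size given above.

How it is judged:
By the outcome, as a careful person would: the job done as asked, in the order asked, and still so for the second after the job is handed in, with the robot touching nothing.
Of blank1, blank2, blank3 only 2 to 3 are there at a start; the rules pass over those that are not, and their reading is None.
At some moment in a run one of block, dish may be knocked a few centimetres aside while the robot is not near it.
It also fails if it takes over 210 s, if anything falls off the work surface, if the arm or the gripper's body presses on something with over 40 N, if the wrist force passes 120 N, or if a joint passes its speed limit or range.

## Working session

There is one attempt and no reset: what is moved stays moved. The work goes in short steps, Python scripts to look and compute and a tool call to move; the robot and the scene stay as the last step left them, time stands still between calls to the robot, and variables do not carry over. Pictures are saved under pics/ and viewed, and the job is handed in when it is done.

Besides the shell and the picture viewer there is one more tool, called after "Request:" as name(argument=value, ...) on one line, values as JSON. apply_moves: Moves the arm, as the interface text tells. Its arguments: {"type":"object","properties":{"targets":{"type":"array","items":{"type":"array"}},"squeeze":{"type":"number"}},"required":["targets"]}

```bash
ls -la; mkdir -p pics; python3 - <<'E'
from plant import r
import cv2,json
s=r.get_state(); print(s); print(r.nose_length)
for n in("top","side"):
    c=r.capture(n); cv2.imwrite(f"pics/{n}0.png",c["img"]); print(n,c["fx"],c["fy"],c["cx"],c["cy"],c["k1"],c["camera_from_world"])
E
```

```text
total 12
drwxr-xr-x  3 agent agent 4096 Dec  6 18:43 .
drwxr-xr-x 23 root  root  4096 Dec  6 18:43 ..
drwxr-xr-x  2 agent agent 4096 Dec  6 18:43 pics
{'time_s': 0.0, 'joints': array([ 9.04764503e+01,  2.05923989e+01,  6.30714749e-01, -1.94698565e-02,
       -7.01364192e+01, -1.65052624e+01]), 'qd': array([-0.02392209, -0.01993109,  0.04435038,  0.01941063,  0.07848647,
        0.01125322]), 'joint_torque': array([-6.83139187e-04, -5.82720852e+01,  2.93073517e+01,  6.99724406e+00,
        7.07796498e-03, -1.50551791e-04]), 'tcp_pos': array([0.18630032, 0.64827184, 0.24259061]), 'eef_rot': array([ 1.79900739e+02, -1.03257226e-02, -1.60354344e+01]), 'contact_force': array([ 0.51752633,  0.98543857, -0.00622493]), 'moment': array([ 0.00683768, -0.02876522,  0.0015889 ]), 'gripper_width': 0.08746502935784684}
0.017
top 548.3062633674862 548.3062633674862 330.499800866241 240.5744728672497 -0.16419628477861847 [[ 0.00493674 -0.99997535 -0.00499252 -0.01860359]
 [ 0.99724408  0.00455355  0.0740507  -0.56596519]
 [-0.07402615 -0.00534433  0.99724198 -1.23113382]
 [ 0.          0.          0.          1.        ]]
side 540.3870971914783 540.3870971914783 324.30824628378366 239.22208592833067 -0.1662968411052768 [[-0.99399381 -0.10923651  0.00660948  0.56273501]
 [ 0.06298837 -0.52168118  0.85081209 -0.12963367]
 [-0.0894917   0.84611827  0.5254285  -1.13940192]
 [ 0.          0.          0.          1.        ]]
```

View pics/top0.png

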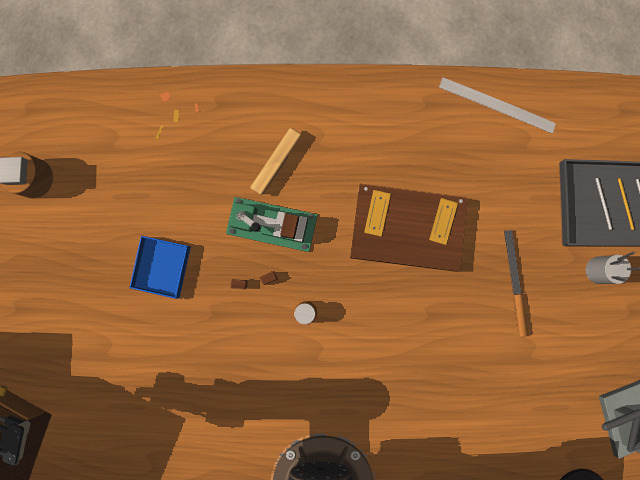

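View pics/side0.png

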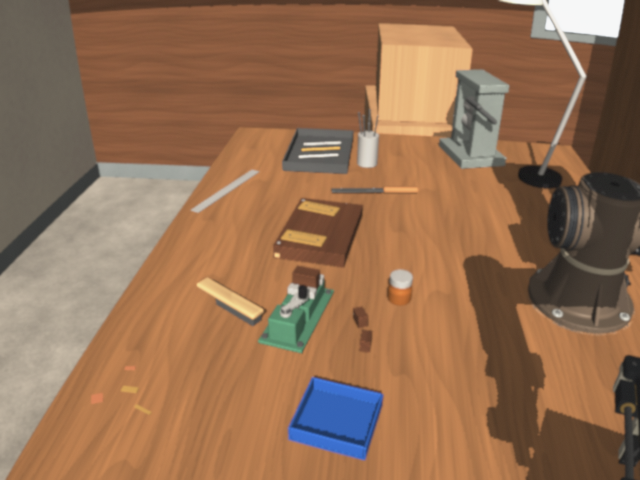

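```bash
cat > h.py <<'E'
from plant import r
import numpy as np, cv2
from scipy.spatial.transform import Rotation as R
def cap(n): return r.capture(n)
def ray(c,u,v):
    K=np.array([[c["fx"],0,c["cx"]],[0,c["fy"],c["cy"]],[0,0,1]])
    p=cv2.undistortPoints(np.array([[[u,v]]],float),K,np.array([c["k1"],0,0,0])) [0,0]
    d=np.array([p[0],-p[1],-1.0]); M=np.array(c["camera_from_world"])
    return -M[:3,:3].T@M[:3,3], M[:3,:3].T@d
def onz(c,u,v,z):
    o,d=ray(c,u,v); t=(z-o[2])/d[2]; return o+t*d
def dep(c,u,v):
    o,d=ray(c,u,v); return o+d*c["z_map"][int(round(v)),int(round(u))]
def proj(c,P):
    M=np.array(c["camera_from_world"]); q=M[:3,:3]@np.array(P)+M[:3,3]
    x,y=q[0]/-q[2],-q[1]/-q[2]; f=1+c["k1"]*(x*x+y*y)
    return np.array([c["fx"]*x*f+c["cx"],c["fy"]*y*f+c["cy"]])
def crop(c,n,u0,v0,u1,v1,s):
    im=cv2.resize(c["img"][v0:v1,u0:u1],None,fx=s,fy=s,interpolation=cv2.INTER_CUBIC); cv2.imwrite("pics/"+n,im)
def plan(pos,yaw,down=True):
    """remaining shift in tool axes (units of 0.04) and turn (units 8deg), tool-down target"""
    s=r.get_state(); A=R.from_euler("xyz",s["eef_rot"],degrees=True)
    sh=A.inv().apply(np.array(pos)-s["tcp_pos"])
    yw=min([yaw,yaw+180,yaw-180],key=lambda a:abs((a-s["eef_rot"][2]+180)%360-180))
    rv=(A.inv()*R.from_euler("xyz",[180,0,yw],degrees=True)).as_rotvec(degrees=True)
    print("sh_mm",(sh*1000).round(1),"units",(sh/.04).round(3),"rot_units",(rv/8).round(3),"t",round(s["time_s"],2))
E
python3 - <<'E'
from h import *
c=cap("top"); crop(c,"t1.png",215,180,335,270,6)
s=cap("side"); crop(s,"s1.png",245,255,345,355,6)
E
```

```text
(no output)
```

View pics/t1.png

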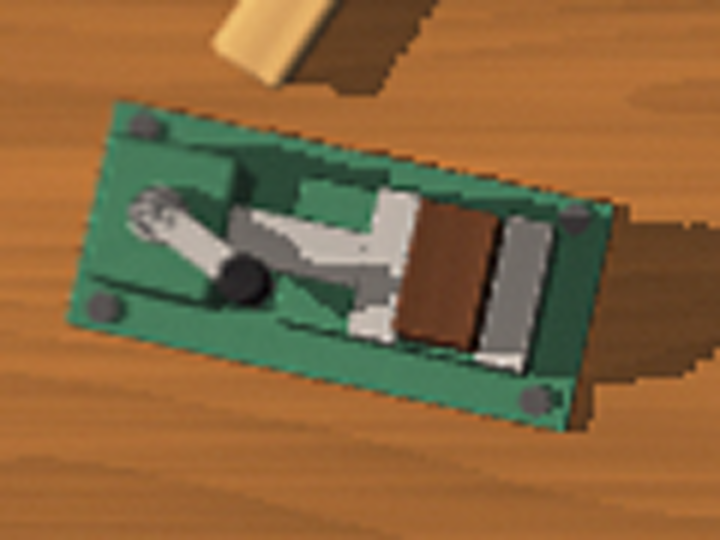

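View pics/s1.png

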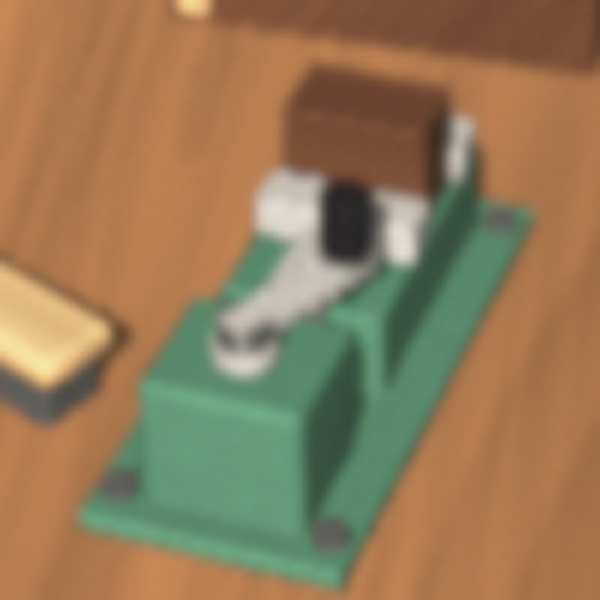

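```bash
python3 - <<'E'
from h import *
c=cap("top"); im=c["img"]
f=lambda p:(p[0]/6+215-.42,p[1]/6+180-.42)
def show(n,p,z): 
    q=onz(c,*f(p),z); print(n,(q*1000).round(1)); return q
P=[show("foot",p,.008) for p in [(118,100),(612,205),(570,430),(70,325)]]
print("sides",[round(1000*np.linalg.norm(P[i]-P[(i+1)%4]),1) for i in range(4)])
d=(P[0]-P[1]);d2=P[3]-P[2]; print("vise y dir deg",np.degrees(np.arctan2(d[1],d[0])),np.degrees(np.arctan2(d2[1],d2[0])))
show("fj1",(505,215),.054);show("fj2",(553,222),.054);show("fj3",(526,370),.054)
show("axis",(155,213),.07);show("knob",(243,279),.094)
B=[show("block",p,.080) for p in [(420,200),(498,212),(476,350),(398,333)]]
print((sum(B)/4*1000).round(1))
for n,p in [("block",(450,270)),("knob",(243,277)),("arm",(190,240)),("fj",(525,290)),("house",(110,230)),("foot",(300,360)),("housingtop",(190,250))]:
    print(n,(dep(c,*f(p))*1000).round(1))
# blanks
hsv=cv2.cvtColor(im,cv2.COLOR_BGR2HSV)
roi=hsv[180:280,350:480]; 
m=((hsv[...,0]>17)&(hsv[...,0]<32)&(hsv[...,1]>120)&(hsv[...,2]>120)).astype(np.uint8)
m[:, :350]=0;m[:,480:]=0;m[:180]=0;m[280:]=0
m=cv2.morphologyEx(m,cv2.MORPH_CLOSE,np.ones((5,5)))
for k in cv2.findContours(m,0,2)[0]:
    if cv2.contourArea(k)<100: continue
    a=np.array([onz(c,*q[0],.038)[:2]*1000 for q in k],np.float32)
    rc=cv2.minAreaRect(a); print("blank",rc,"depth z",(dep(c,*k.mean(0)[0])*1000).round(1), cv2.boxPoints(rc).round(0).tolist())
crop(c,"t2.png",340,175,490,280,5)
crop(c,"t3.png",120,225,300,320,4)
# dish
m=((hsv[...,0]>100)&(hsv[...,0]<125)&(hsv[...,1]>150)).astype(np.uint8)
k=max(cv2.findContours(m,0,2)[0],key=cv2.contourArea)
a=np.array([onz(c,*q[0],.03)[:2]*1000 for q in k],np.float32); print("dish",cv2.minAreaRect(a))
E
```

```text
foot [669.9 209.7   8. ]
foot [629.2  16.7   8. ]
foot [542.1  32.3   8. ]
foot [581.8 226.7   8. ]
sides [np.float64(197.2), np.float64(88.4), np.float64(198.4), np.float64(89.7)]
vise y dir deg 78.08992505254497 78.45905170770043
fj1 [619.6  55.1  54. ]
fj2 [617.1  37.2  54. ]
fj3 [561.8  46.7  54. ]
axis [618.1 183.6  70. ]
knob [591.3 147.   94. ]
block [621.9  84.5  80. ]
block [617.6  56.   80. ]
block [567.1  63.5  80. ]
block [573.2  92.   80. ]
[594.9  74.   80. ]
block [596.2  73.2  80.8]
knob [592.4 147.4  90.7]
arm [608.  170.3  70.5]
fj [591.6  47.4  54. ]
house [613.2 202.5  57.7]
foot [568.9 137.2   4.6]
housingtop [604.1 169.8  72.6]
blank ((610.867431640625, -271.8299255371094), (40.15314483642578, 100.4477767944336), 73.39669799804688) depth z [ 610.3 -271.1   37.2] [[557.0, -277.0], [653.0, -305.0], [665.0, -267.0], [568.0, -238.0]]
blank ((628.9280395507812, -121.03477478027344), (39.95689010620117, 100.35665130615234), 77.56431579589844) depth z [ 628.7 -120.8   37.2] [[576.0, -130.0], [674.0, -151.0], [682.0, -112.0], [584.0, -91.0]]
dish ((502.9084167480469, 377.682373046875), (120.28229522705078, 123.64888763427734), 78.38629913330078)
```

View pics/t2.png

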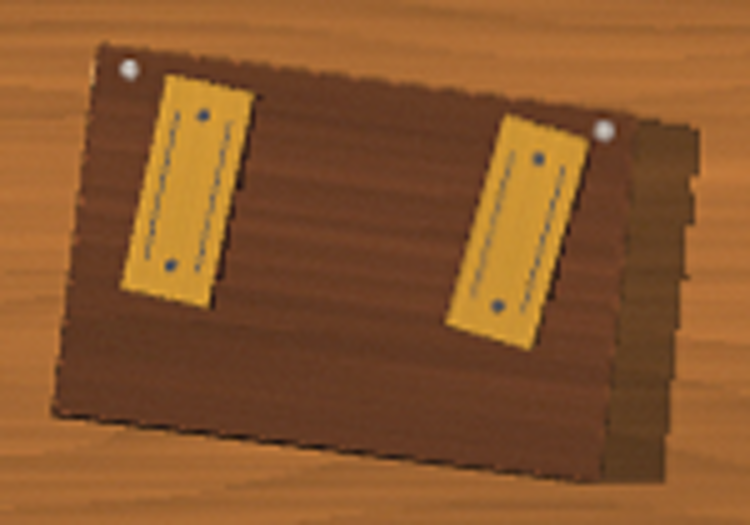

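View pics/t3.png

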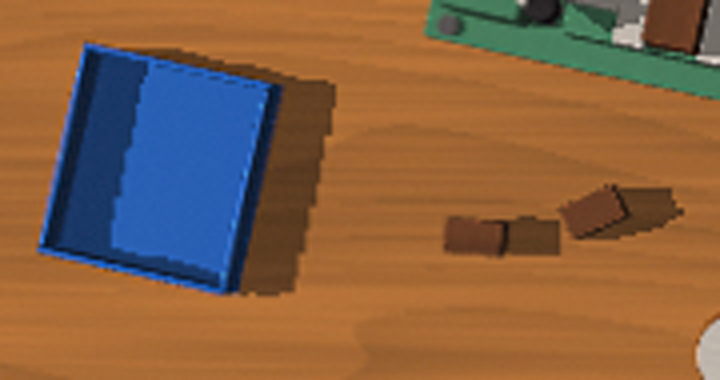

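```bash
cat >> h.py <<'E'
def rows(pos,yaw,step=38.,width=None,n=None):
    """rows toward a tool-down pose; rounded to 2 decimals for me to write"""
    s=r.get_state(); A=R.from_euler("xyz",s["eef_rot"],degrees=True); p=s["tcp_pos"].copy(); pos=np.array(pos)
    yw=yaw
    B=R.from_euler("xyz",[180,0,yw],degrees=True)
    rv=(A.inv()*B).as_rotvec(degrees=True)
    N=n or int(max(1,np.ceil(np.linalg.norm(pos-p)*1000/step),np.ceil(np.abs(rv).max()/8)))
    out=[]
    for k in range(N):
        q=A.inv().apply((pos-p)/(N-k))/.04
        t=(A.inv()*B).as_rotvec(degrees=True)/(N-k)/8
        q=q.round(3);t=t.round(2); out.append([q.tolist(),t.tolist()])
        p=p+A.apply(q*.04); A=A*R.from_rotvec(t*8,degrees=True)
    w=round(s["gripper_width"]*1000,1) if width is None else width
    print("t",round(s["time_s"],2),"p",(s["tcp_pos"]*1000).round(1),"rpy",s["eef_rot"].round(1),"F",s["contact_force"].round(1),"w",round(s["gripper_width"]*1e3,1),"j",s["joints"].round(0).tolist())
    for i in range(0,N,5): print("["+",".join(f"[{a},{b},{w}]" for a,b in out[i:i+5])+"]")
E
python3 -c "
from h import *
rows([.591,.147,.2],-101.7,width=40)"
```

```text
t 0.25 p [186.4 648.6 243.1] rpy [180.  -0. -16.] F [ 0.  -0.1  0.7] w 87.7 j [90.0, 21.0, 1.0, -0.0, -70.0, -17.0]
[[[0.776, 0.545, 0.064],[0.0, -0.0, 0.63],40],[[0.82, 0.474, 0.064],[0.0, -0.0, 0.63],40],[[0.859, 0.4, 0.064],[0.0, -0.0, 0.63],40],[[0.891, 0.323, 0.064],[0.0, -0.0, 0.63],40],[[0.916, 0.244, 0.064],[0.0, -0.0, 0.63],40]]
[[[0.934, 0.163, 0.064],[0.0, -0.0, 0.63],40],[[0.944, 0.08, 0.064],[0.0, -0.0, 0.63],40],[[0.948, -0.003, 0.064],[0.0, -0.0, 0.63],40],[[0.944, -0.087, 0.064],[0.0, -0.0, 0.63],40],[[0.932, -0.169, 0.064],[0.0, -0.0, 0.63],40]]
[[[0.914, -0.25, 0.064],[0.0, -0.0, 0.63],40],[[0.888, -0.33, 0.064],[0.0, -0.0, 0.63],40],[[0.856, -0.407, 0.064],[0.0, -0.0, 0.63],40],[[0.817, -0.48, 0.064],[0.0, -0.0, 0.63],40],[[0.771, -0.55, 0.063],[0.0, -0.0, 0.63],40]]
[[[0.72, -0.616, 0.064],[0.0, -0.0, 0.63],40],[[0.664, -0.677, 0.063],[-0.0, -0.0, 0.63],40]]
```

Request:
apply_moves(targets=[[[0.78,0.54,0.06],[0,0,0.63],40],[[0.82,0.47,0.06],[0,0,0.63],40],[[0.86,0.4,0.06],[0,0,0.63],40],[[0.89,0.32,0.06],[0,0,0.63],40],[[0.92,0.24,0.06],[0,0,0.63],40]], squeeze=25)

```text
time_s: 0.75
tcp_pos: [0.3058, 0.4995, 0.2289]
eef_rot: [179.9, -0.1, -41.7]
contact_force: [0.9, 0.3, 0.2]
gripper_width: 0.053
```

Request:
apply_moves(targets=[[[0.93,0.16,0.06],[0,0,0.63],40],[[0.94,0.08,0.06],[0,0,0.63],40],[[0.95,0,0.06],[0,0,0.63],40],[[0.94,-0.09,0.06],[0,0,0.63],40],[[0.93,-0.17,0.06],[0,0,0.63],40]])

```text
time_s: 1.25
tcp_pos: [0.4258, 0.3436, 0.2173]
eef_rot: [180.0, -0.1, -68.0]
contact_force: [0.7, 0.2, 0.5]
gripper_width: 0.0401
```

```bash
python3 -c "
from h import *
rows([.591,.147,.2],-101.7,width=40)"
```

```text
t 1.25 p [425.8 343.6 217.3] rpy [ 1.8e+02 -1.0e-01 -6.8e+01] F [0.7 0.2 0.5] w 40.1 j [59.0, 10.0, -18.0, 0.0, -63.0, -37.0]
[[[0.872, -0.283, 0.062],[-0.0, -0.0, 0.6],40],[[0.845, -0.355, 0.062],[-0.0, -0.0, 0.6],40],[[0.813, -0.425, 0.063],[-0.0, -0.0, 0.6],40],[[0.774, -0.491, 0.062],[-0.0, -0.0, 0.6],40],[[0.731, -0.555, 0.063],[-0.0, -0.0, 0.61],40]]
[[[0.68, -0.615, 0.062],[-0.0, -0.0, 0.6],40],[[0.627, -0.669, 0.063],[-0.0, -0.01, 0.61],40]]
```

Request:
apply_moves(targets=[[[0.87,-0.28,0.06],[0,0,0.6],40],[[0.85,-0.36,0.06],[0,0,0.6],40],[[0.81,-0.43,0.06],[0,0,0.6],40],[[0.77,-0.49,0.06],[0,0,0.6],40],[[0.73,-0.56,0.06],[0,0,0.6],40]])

```text
time_s: 1.75
tcp_pos: [0.547, 0.1958, 0.2058]
eef_rot: [-179.9, 0.0, -93.0]
contact_force: [0.2, 0.3, -0.3]
gripper_width: 0.04
```

Request:
apply_moves(targets=[[[0.68,-0.61,0.06],[0,0,0.6],40],[[0.63,-0.67,0.06],[0,0,0.6],40],[[0,0,0],[0,0,0],40]])

```text
time_s: 2.05
tcp_pos: [0.5964, 0.1329, 0.2001]
eef_rot: [-179.9, 0.0, -103.3]
contact_force: [-0.4, -0.5, -0.7]
gripper_width: 0.0399
```

```bash
python3 -c "
from h import *
c=cap('top');crop(c,'t4.png',215,160,335,270,5)
rows([.5915,.1472,.093],-101.7,width=40)"
```

```text
t 2.1 p [595.5 133.9 200.2] rpy [-180.     0.  -103.2] F [-0.4  0.3  0.2] w 40.2 j [31.0, 16.0, -11.0, 0.0, -62.0, -44.0]
[[[-0.1, 0.058, 0.894],[-0.0, 0.0, -0.06],40],[[-0.1, 0.058, 0.893],[-0.0, 0.0, -0.06],40],[[-0.1, 0.056, 0.894],[-0.01, 0.0, -0.07],40]]
```

View pics/t4.png

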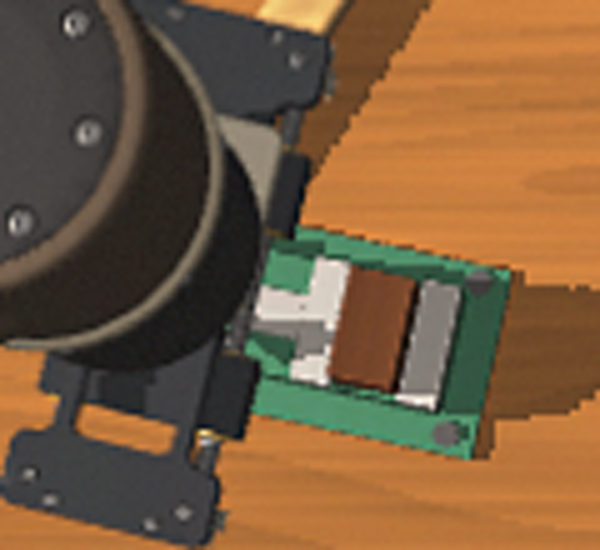

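Request:
apply_moves(targets=[[[-0.16,0.06,0.6],[0,0,-0.1],40],[[-0.16,0.06,0.6],[0,0,-0.1],40],[[0,0,0.6],[0,0,0],40],[[0,0,0.3],[0,0,0],40],[[0,0,0],[0,0,0],40]])

```text
time_s: 2.6
tcp_pos: [0.5933, 0.1502, 0.1155]
eef_rot: [-179.8, 0.2, -101.3]
contact_force: [0.3, -1.5, -0.1]
gripper_width: 0.0401
```

```bash
python3 -c "
from h import *
rows([.5915,.1472,.093],-101.7,width=40)"
```

```text
t 2.6 p [593.3 150.2 115.5] rpy [-179.8    0.2 -101.3] F [ 0.3 -1.5 -0.1] w 40.1 j [32.0, 21.0, -17.0, 0.0, -52.0, -44.0]
[[[0.085, 0.03, 0.562],[-0.02, 0.02, 0.05],40]]
```

Request:
apply_moves(targets=[[[0.08,0.03,0.28],[0,0,0],40],[[0,0,0.28],[0,0,0],40],[[0,0,0],[0,0,0],12],[[0,0,0],[0,0,0],12],[[0,0,0],[0,0,0],12]])

```text
time_s: 3.1
tcp_pos: [0.5926, 0.1485, 0.0943]
eef_rot: [-179.6, 0.3, -101.2]
contact_force: [1.1, 0.4, 0.4]
gripper_width: 0.0214
```

```bash
python3 -c "
from h import *
rows([.5915,.1472,.093],-101.7,width=12)"
```

```text
t 3.1 p [592.6 148.5  94.3] rpy [-179.6    0.3 -101.2] F [1.1 0.4 0.4] w 21.4 j [32.0, 22.0, -19.0, 0.0, -49.0, -44.0]
[[[0.037, 0.021, 0.033],[-0.05, 0.04, 0.07],12]]
```

Request:
apply_moves(targets=[[[0.03,0,0.03],[0,0,0],12],[[0,0,0],[0,0,0],12],[[0,0,0],[0,0,0],12]])

```text
time_s: 3.4
tcp_pos: [0.5929, 0.148, 0.0944]
eef_rot: [-179.5, 0.4, -101.2]
contact_force: [0.9, 0.7, -3.9]
gripper_width: 0.0169
```

```bash
cat >> h.py <<'E'
AX=np.array([618.2,183.3])/1000
def arc(a1,step=10.,w=12,z=.093,yaw=-101.7,rad=.045):
    """rows along crank circle from present angle to world angle a1 (deg)"""
    s=r.get_state(); A=R.from_euler("xyz",s["eef_rot"],degrees=True); p=s["tcp_pos"].copy()
    d=p[:2]-AX; a0=np.degrees(np.arctan2(d[1],d[0])); print("angle",a0.round(1),"radius",(np.linalg.norm(d)*1000).round(1),"F",s["contact_force"].round(1),"w",round(s["gripper_width"]*1e3,1),"p",(p*1000).round(1),s["eef_rot"].round(1),"t",round(s["time_s"],2))
    N=int(np.ceil(abs(a1-a0)/step)); L=[]
    rv=(A.inv()*R.from_euler("xyz",[180,0,yaw],degrees=True)).as_rotvec(degrees=True)/8/N
    for k in range(1,N+1):
        a=np.radians(a0+(a1-a0)*k/N); q=np.array([*(AX+rad*np.array([np.cos(a),np.sin(a)])),z])
        u=(A.inv().apply(q-p)/.04).round(2); L.append(f"[{u.tolist()},{rv.round(2).tolist()},{w}]"); p=p+A.apply(u*.04)
    for i in range(0,N,5): print("["+",".join(L[i:i+5])+"]")
E
python3 -c "
from h import *
arc(5)"
```

```text
angle -125.6 radius 43.4 F [ 0.9  0.7 -3.9] w 16.9 p [592.9 148.   94.4] [-179.5    0.4 -101.2] t 3.4
[[[0.1, -0.16, 0.04],[-0.0, 0.0, 0.0],12],[[0.03, -0.18, -0.0],[-0.0, 0.0, 0.0],12],[[0.01, -0.18, -0.0],[-0.0, 0.0, 0.0],12],[[-0.03, -0.18, 0.0],[-0.0, 0.0, 0.0],12],[[-0.06, -0.17, 0.0],[-0.0, 0.0, 0.0],12]]
[[[-0.08, -0.17, 0.0],[-0.0, 0.0, 0.0],12],[[-0.11, -0.14, 0.01],[-0.0, 0.0, 0.0],12],[[-0.13, -0.13, -0.0],[-0.0, 0.0, 0.0],12],[[-0.15, -0.11, 0.0],[-0.0, 0.0, 0.0],12],[[-0.16, -0.08, 0.0],[-0.0, 0.0, 0.0],12]]
[[[-0.18, -0.05, 0.0],[-0.0, 0.0, 0.0],12],[[-0.18, -0.02, 0.01],[-0.0, 0.0, 0.0],12],[[-0.18, 0.0, -0.0],[-0.0, 0.0, 0.0],12],[[-0.18, 0.04, -0.0],[-0.0, 0.0, 0.0],12]]
```

Request:
apply_moves(targets=[[[0.1,-0.16,0],[0,0,0],12],[[0.03,-0.18,0],[0,0,0],12],[[0.01,-0.18,0],[0,0,0],12],[[-0.03,-0.18,0],[0,0,0],12],[[-0.06,-0.17,0],[0,0,0],12]])

```text
time_s: 3.9
tcp_pos: [0.6231, 0.1395, 0.0942]
eef_rot: [-180.0, 0.4, -101.2]
contact_force: [-5.6, -1.6, 4.1]
gripper_width: 0.0169
```

```bash
python3 -c "
from h import *
arc(5)"
```

```text
angle -83.7 radius 44.0 F [-5.6 -1.6  4.1] w 16.9 p [623.1 139.5  94.2] [-180.     0.4 -101.2] t 3.9
[[[-0.05, -0.19, 0.03],[-0.0, 0.01, 0.01],12],[[-0.1, -0.16, 0.0],[-0.0, 0.01, 0.01],12],[[-0.13, -0.14, 0.0],[-0.0, 0.01, 0.01],12],[[-0.16, -0.12, 0.0],[-0.0, 0.01, 0.01],12],[[-0.17, -0.09, 0.0],[-0.0, 0.01, 0.01],12]]
[[[-0.18, -0.06, 0.01],[-0.0, 0.01, 0.01],12],[[-0.19, -0.03, -0.0],[-0.0, 0.01, 0.01],12],[[-0.19, 0.0, -0.0],[-0.0, 0.01, 0.01],12],[[-0.19, 0.04, -0.0],[-0.0, 0.01, 0.01],12]]
```

Works well; ~6 N at the knob.

Request:
apply_moves(targets=[[[-0.05,-0.19,0],[0,0,0],12],[[-0.1,-0.16,0],[0,0,0],12],[[-0.13,-0.14,0],[0,0,0],12],[[-0.16,-0.12,0],[0,0,0],12],[[-0.17,-0.09,0],[0,0,0],12]])

```text
time_s: 4.4
tcp_pos: [0.6517, 0.153, 0.0943]
eef_rot: [179.5, -0.1, -101.3]
contact_force: [-1.5, -5.8, 1.4]
gripper_width: 0.0172
```

```bash
python3 -c "
from h import *
arc(4)"
```

```text
angle -42.1 radius 45.2 F [-1.5 -5.8  1.4] w 17.2 p [651.7 153.   94.3] [ 1.795e+02 -1.000e-01 -1.013e+02] t 4.4
[[[-0.16, -0.08, 0.03],[0.01, -0.0, 0.01],12],[[-0.18, -0.05, 0.0],[0.01, -0.0, 0.01],12],[[-0.18, -0.02, 0.0],[0.01, -0.0, 0.01],12],[[-0.18, 0.0, -0.0],[0.01, -0.0, 0.01],12],[[-0.18, 0.03, -0.0],[0.01, -0.0, 0.01],12]]
```

Request:
apply_moves(targets=[[[-0.17,-0.08,0],[0,0,0],12],[[-0.18,-0.05,0],[0,0,0],12],[[-0.18,-0.02,0],[0,0,0],12],[[-0.18,0,0],[0,0,0],12],[[-0.14,0.02,0],[0,0,0],12]])

```text
time_s: 4.9
tcp_pos: [0.6641, 0.1771, 0.0943]
eef_rot: [179.4, -0.8, -101.4]
contact_force: [2.2, -5.7, -0.3]
gripper_width: 0.0174
```

```bash
python3 -c "
from h import *
arc(5)"
```

```text
angle -7.7 radius 46.3 F [ 2.2 -5.7 -0.3] w 17.4 p [664.1 177.1  94.3] [ 179.4   -0.8 -101.4] t 4.9
[[[-0.12, 0.05, 0.03],[0.04, -0.05, 0.02],12],[[-0.12, 0.02, 0.0],[0.04, -0.05, 0.02],12]]
```

Request:
apply_moves(targets=[[[-0.16,0.02,0],[0,0,0],12],[[-0.16,0.03,0],[0,0,0],12],[[-0.06,0,0],[0,0,0],12],[[0,0,0],[0,0,0],12]])

```text
time_s: 5.3
tcp_pos: [0.6647, 0.1877, 0.0942]
eef_rot: [179.2, -1.2, -101.5]
contact_force: [-1.2, 1.2, 1.4]
gripper_width: 0.0174
```

```bash
python3 -c "
from h import *
arc(5)"
```

```text
angle 5.5 radius 46.8 F [-1.2  1.2  1.4] w 17.4 p [664.7 187.7  94.2] [ 179.2   -1.2 -101.5] t 5.3
[[[0.02, 0.04, 0.03],[0.1, -0.15, 0.02],12]]
```

Request:
apply_moves(targets=[[[0,0,0],[0,0,0],35],[[0,0,0],[0,0,0],35],[[0,0,0],[0,0,0],35],[[0,0,-0.5],[0,0,0],35],[[0,0,-0.8],[0,0,0],35]])

```text
time_s: 5.8
tcp_pos: [0.6639, 0.1881, 0.1421]
eef_rot: [178.9, -1.4, -101.5]
contact_force: [1.6, 1.0, -0.2]
gripper_width: 0.0351
```

Request:
apply_moves(targets=[[[0,0,-0.8],[0.1,-0.15,0],75],[[0,0,-0.4],[0,0,0],75],[[0,0,0],[0,0,0],75]])

```text
time_s: 6.1
tcp_pos: [0.6671, 0.19, 0.1964]
eef_rot: [-179.9, 0.1, -101.5]
contact_force: [0.3, -0.4, -0.6]
gripper_width: 0.0532
```

```bash
python3 -c "
from h import *
c=cap('top');crop(c,'t5.png',215,160,335,270,5)
c=cap('side');crop(c,'s5.png',225,235,355,355,5)
rows([.595,.074,.17],-101.7,width=75)"
```

```text
t 6.2 p [666.  189.6 193.7] rpy [ 179.9   -0.  -101.5] F [-0.2  0.4 -0.3] w 61.2 j [32.0, 24.0, -1.0, -0.0, -65.0, -43.0]
[[[0.796, 0.29, 0.149],[0.0, -0.0, 0.01],75],[[0.797, 0.289, 0.149],[0.0, -0.0, 0.0],75],[[0.797, 0.29, 0.149],[0.01, -0.0, 0.01],75],[[0.797, 0.288, 0.149],[0.0, -0.0, 0.0],75]]
```

View pics/t5.png

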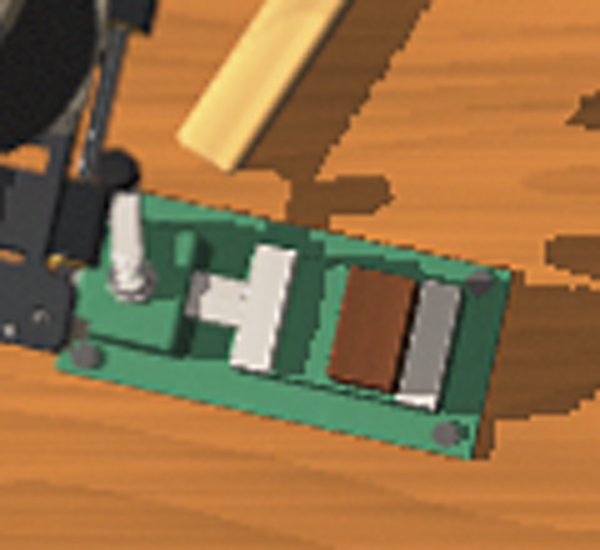

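View pics/s5.png

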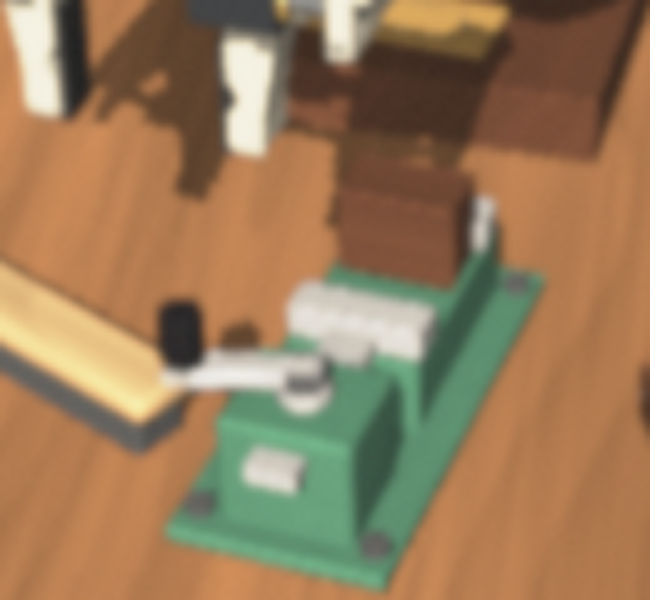

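The jaw is open (gap face at crop ~(285,310)) and the block at crop (373,328) has not moved. Move above it.

Request:
apply_moves(targets=[[[0.8,0.29,0.15],[0,0,0],75],[[0.8,0.29,0.15],[0,0,0],75],[[0.8,0.29,0.15],[0,0,0],75],[[0.4,0.2,0.1],[0,0,0],75],[[0,0,0],[0,0,0],75]])

```text
time_s: 6.7
tcp_pos: [0.5957, 0.0849, 0.1624]
eef_rot: [179.3, -0.3, -101.5]
contact_force: [0.1, -0.4, -0.6]
gripper_width: 0.0752
```

```bash
python3 -c "
from h import *
rows([.595,.074,.10],-101.7,width=75)"
```

```text
t 6.7 p [595.7  84.9 162.4] rpy [ 179.3   -0.3 -101.5] F [ 0.1 -0.4 -0.6] w 75.2 j [27.0, 18.0, -15.0, -0.0, -58.0, -38.0]
[[[0.13, -0.027, 0.78],[0.04, -0.02, 0.01],75],[[0.133, -0.023, 0.78],[0.04, -0.02, 0.02],75]]
```

Request:
apply_moves(targets=[[[0.13,-0.02,0.6],[0,0,0],75],[[0.13,-0.02,0.6],[0,0,0],75],[[0,0,0.2],[0,0,0],75],[[0,0,0],[0,0,0],75]])

```text
time_s: 7.1
tcp_pos: [0.5943, 0.0742, 0.1022]
eef_rot: [179.2, -0.4, -101.5]
contact_force: [0.2, -0.2, 0.1]
gripper_width: 0.0749
```

```bash
python3 -c "
from h import *
rows([.595,.074,.073],-101.7,width=75)"
```

```text
t 7.1 p [594.3  74.2 102.2] rpy [ 179.2   -0.4 -101.5] F [ 0.2 -0.2  0.1] w 74.9 j [26.0, 21.0, -19.0, -0.0, -51.0, -37.0]
[[[-0.003, -0.027, 0.731],[0.1, -0.06, 0.03],75]]
```

Request:
apply_moves(targets=[[[0,-0.02,0.5],[0.1,-0.06,0],75],[[0,0,0.22],[0,0,0],75],[[0,0,0],[0,0,0],40],[[0,0,0],[0,0,0],40],[[0,0,0],[0,0,0],40]], squeeze=20)

```text
time_s: 7.6
tcp_pos: [0.5979, 0.0765, 0.0755]
eef_rot: [-179.8, 0.1, -101.3]
contact_force: [0.2, -0.0, 0.6]
gripper_width: 0.0565
```

Request:
apply_moves(targets=[[[0,0,0],[0,0,0],40],[[0,0,0],[0,0,0],40]])

```text
time_s: 7.8
tcp_pos: [0.5988, 0.0769, 0.077]
eef_rot: [-179.7, 0.1, -101.3]
contact_force: [-0.2, 0.7, -0.4]
gripper_width: 0.05
```

Request:
apply_moves(targets=[[[0,0,-0.5],[0,0,0],40],[[0,0,-0.8],[0,0,0],40],[[0,0,-0.8],[0,0,0],40],[[0,0,-0.4],[0,0,0],40]])

```text
time_s: 8.2
tcp_pos: [0.5966, 0.076, 0.1784]
eef_rot: [-180.0, -0.0, -101.4]
contact_force: [-0.2, -0.2, -1.2]
gripper_width: 0.0504
```

```bash
cat >> h.py <<'E'
def dish(c):
    hsv=cv2.cvtColor(c["img"],cv2.COLOR_BGR2HSV)
    m=((hsv[...,0]>100)&(hsv[...,0]<125)&(hsv[...,1]>150)).astype(np.uint8)
    k=max(cv2.findContours(m,0,2)[0],key=cv2.contourArea)
    a=np.array([onz(c,*q[0],.03)[:2]*1000 for q in k],np.float32); print("dish",cv2.minAreaRect(a))
E
python3 -c "
from h import *
c=cap('top');cv2.imwrite('pics/t6.png',c['img']);dish(c)
rows([.503,.378,.15],-101.7,width=40)"
```

```text
dish ((481.4013977050781, 323.5280456542969), (38.89788818359375, 9.409714698791504), 1.1425062417984009)
t 8.25 p [597.6  76.2 180.5] rpy [-179.8    0.  -101.3] F [ 1.8 -0.1  2. ] w 49.9 j [26.0, 16.0, -14.0, 0.0, -59.0, -37.0]
[[[-0.77, 0.423, 0.084],[-0.0, 0.0, 0.0],40],[[-0.77, 0.423, 0.084],[-0.0, 0.0, 0.01],40],[[-0.77, 0.424, 0.084],[-0.0, 0.0, 0.0],40],[[-0.77, 0.424, 0.084],[-0.0, 0.0, 0.01],40],[[-0.769, 0.425, 0.084],[-0.0, 0.0, 0.0],40]]
[[[-0.769, 0.425, 0.084],[-0.0, 0.0, 0.01],40],[[-0.768, 0.426, 0.084],[-0.01, 0.0, 0.0],40],[[-0.769, 0.425, 0.085],[-0.0, 0.0, 0.01],40],[[-0.768, 0.426, 0.085],[-0.01, 0.0, 0.0],40]]
```

View pics/t6.png

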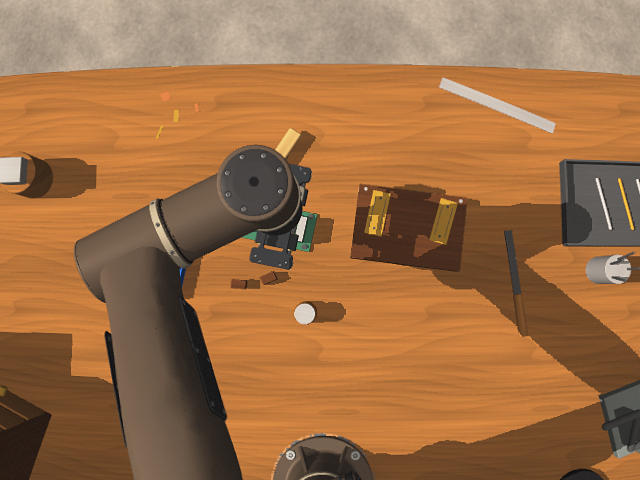

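Request:
apply_moves(targets=[[[-0.77,0.42,0.1],[0,0,0],40],[[-0.77,0.42,0.1],[0,0,0],40],[[-0.77,0.42,0.1],[0,0,0],40],[[-0.77,0.42,0.1],[0,0,0],40],[[-0.77,0.42,0.1],[0,0,0],40]])

```text
time_s: 8.75
tcp_pos: [0.5467, 0.2456, 0.1642]
eef_rot: [-179.5, 0.3, -101.8]
contact_force: [0.9, -0.2, -0.0]
gripper_width: 0.0498
```

```bash
python3 -c "
from h import *
c=cap('side');cv2.imwrite('pics/s6.png',c['img']);
a=cv2.imread('pics/side0.png')
for im in (a,c['img']):
  h=cv2.cvtColor(im,cv2.COLOR_BGR2HSV);m=((h[...,0]>100)&(h[...,0]<125)&(h[...,1]>150)).astype(np.uint8);print(cv2.boundingRect(max(cv2.findContours(m,0,2)[0],key=cv2.contourArea)))
rows([.503,.378,.12],-101.7,width=40)"
```

```text
(289, 378, 93, 81)
(289, 378, 93, 81)
t 8.8 p [545.7 249.6 163.6] rpy [-179.5    0.4 -101.7] F [-0.9  2.5 -0.1] w 49.8 j [43.0, 17.0, -16.0, 0.0, -57.0, -55.0]
[[[-0.73, 0.426, 0.274],[-0.01, 0.01, 0.0],40],[[-0.73, 0.426, 0.273],[-0.02, 0.01, 0.0],40],[[-0.731, 0.425, 0.273],[-0.01, 0.01, 0.0],40],[[-0.731, 0.425, 0.273],[-0.02, 0.02, 0.0],40]]
```

View pics/s6.png

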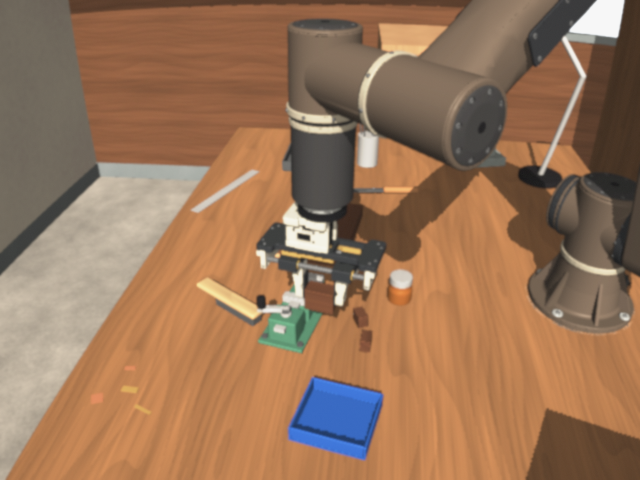

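The block is held (side pixel (320,293)), and the dish has not moved. Continue to it.

Request:
apply_moves(targets=[[[-0.73,0.43,0.1],[0,0,0],40],[[-0.73,0.43,0.1],[0,0,0],40],[[-0.73,0.43,0.1],[0,0,0],40],[[-0.5,0.3,0.1],[0,0,0],40],[[0,0,0],[0,0,0],40]])

```text
time_s: 9.3
tcp_pos: [0.5026, 0.3743, 0.1476]
eef_rot: [-179.5, 0.4, -101.5]
contact_force: [1.0, -0.1, -0.7]
gripper_width: 0.0498
```

```bash
python3 -c "
from h import *
rows([.503,.378,.08],-101.7,width=40)"
```

```text
t 9.3 p [502.6 374.3 147.6] rpy [-179.5    0.4 -101.5] F [ 1.  -0.1 -0.7] w 49.8 j [55.0, 20.0, -14.0, 0.0, -56.0, -66.0]
[[[-0.04, 0.012, 0.846],[-0.03, 0.03, 0.01],40],[[-0.043, 0.008, 0.845],[-0.03, 0.03, 0.01],40]]
```

Request:
apply_moves(targets=[[[-0.05,0.01,0.7],[0,0,0],40],[[-0.05,0,0.7],[0,0,0],40],[[0,0,0.6],[0,0,0],40],[[0,0,0.3],[0,0,0],40],[[0,0,0],[0,0,0],40]])

```text
time_s: 9.8
tcp_pos: [0.505, 0.3794, 0.0549]
eef_rot: [-179.4, 0.6, -101.5]
contact_force: [-0.8, -0.3, -0.1]
gripper_width: 0.0499
```

```bash
python3 -c "
from h import *
rows([.503,.378,.044],-101.7,width=40)"
```

```text
t 9.8 p [505.  379.4  54.9] rpy [-179.4    0.6 -101.5] F [-0.8 -0.3 -0.1] w 49.9 j [55.0, 26.0, -18.0, 0.0, -45.0, -67.0]
[[[0.046, 0.045, 0.272],[-0.08, 0.08, 0.03],40]]
```

Request:
apply_moves(targets=[[[0.04,0.04,0.2],[-0.08,0.08,0],40],[[0,0,0.1],[0,0,0],40],[[0,0,0],[0,0,0],40]])

```text
time_s: 10.1
tcp_pos: [0.5044, 0.3785, 0.0445]
eef_rot: [-180.0, 0.1, -101.5]
contact_force: [-0.3, -0.1, -1.3]
gripper_width: 0.0498
```

Request:
apply_moves(targets=[[[0,0,0],[0,0,0],60],[[0,0,0],[0,0,0],60],[[0,0,0],[0,0,0],60],[[0,0,-0.4],[0,0,0],60],[[0,0,-0.8],[0,0,0],60]])

```text
time_s: 10.6
tcp_pos: [0.5033, 0.3772, 0.0916]
eef_rot: [179.9, -0.1, -101.5]
contact_force: [0.3, 0.9, 0.4]
gripper_width: 0.0598
```

Request:
apply_moves(targets=[[[0,0,-0.8],[0,0,0],60],[[0,0,-0.8],[0,0,0],60],[[0.5,0.5,-0.5],[0,0,0],60],[[0,0,0],[0,0,0],60]])

```text
time_s: 11.0
tcp_pos: [0.4808, 0.3628, 0.1841]
eef_rot: [-179.9, 0.2, -101.5]
contact_force: [0.6, 0.7, 0.5]
gripper_width: 0.0597
```

```bash
python3 -c "
from h import *
c=cap('side');crop(c,'s7.png',200,220,460,470,3)
rows([.57,-.1,.15],-11.,width=30)"
```

```text
t 11.05 p [481.7 363.5 183.2] rpy [-179.9    0.2 -101.4] F [ 0.9  0.3 -0.3] w 59.9 j [56.0, 16.0, -14.0, 0.0, -60.0, -67.0]
[[[0.84, -0.343, 0.062],[-0.0, 0.0, -0.87],30],[[0.876, -0.239, 0.062],[-0.0, 0.0, -0.87],30],[[0.898, -0.131, 0.062],[-0.0, 0.0, -0.87],30],[[0.907, -0.021, 0.062],[-0.0, -0.0, -0.87],30],[[0.903, 0.089, 0.062],[-0.0, -0.0, -0.87],30]]
[[[0.886, 0.198, 0.062],[-0.0, -0.0, -0.87],30],[[0.855, 0.304, 0.061],[-0.0, -0.0, -0.87],30],[[0.812, 0.405, 0.062],[-0.01, -0.0, -0.87],30],[[0.757, 0.501, 0.062],[-0.0, -0.0, -0.87],30],[[0.691, 0.589, 0.062],[-0.01, -0.0, -0.87],30]]
[[[0.615, 0.668, 0.063],[-0.0, -0.0, -0.87],30],[[0.529, 0.737, 0.063],[-0.0, -0.0, -0.87],30],[[0.436, 0.796, 0.063],[-0.01, -0.01, -0.86],30]]
```

View pics/s7.png

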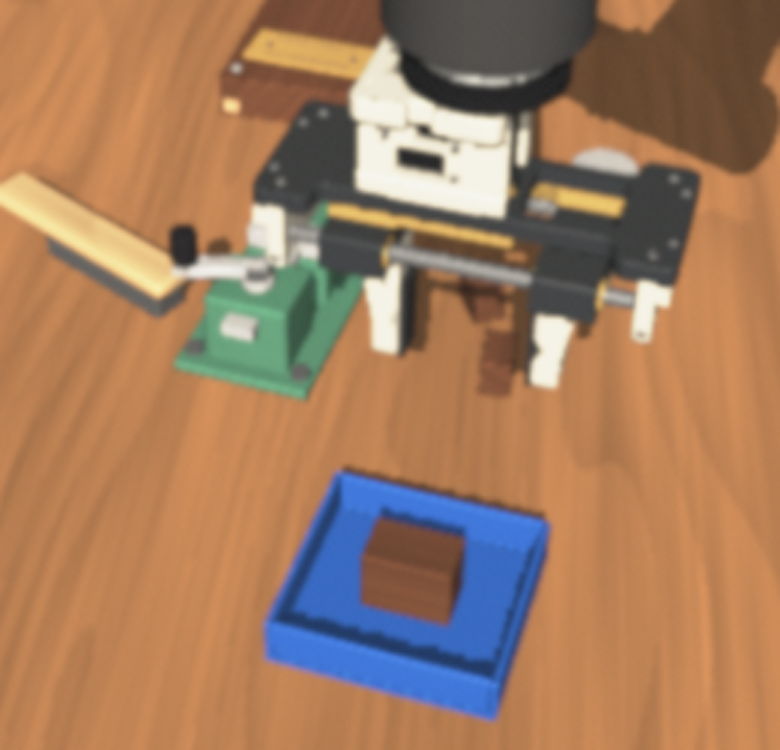

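```bash
python3 - <<'E'
from h import *
c=cap("top"); f=lambda p:(p[0]/5+340-.4,p[1]/5+175-.4)
P=[onz(c,*f(p),.035)*1000 for p in [(100,45),(635,115),(605,482),(52,412)]]
for p in P: print(p.round(1))
print([np.linalg.norm(P[i]-P[i-1]).round(1) for i in range(4)])
e=(P[3]-P[2])[:2]; e/=np.linalg.norm(e); n=np.array([e[1],-e[0]])
print("edge dir",e, "normal",n)
for ctr,a in [((628.9,-121.0),-12.4),((610.9,-271.8),-16.6)]:
    u=np.array([np.cos(np.radians(a)),np.sin(np.radians(a))]); q=np.array(ctr)-50*u
    t=((q-P[3][:2])@n)/(u@n); print("front end",q,"to edge",t, "drag for 28 overhang",t+28,"new front",q-(t+28)*u)
E
```

```text
[695.6 -81.7  35. ]
[ 665.3 -327.8   35. ]
[ 497.1 -311.4   35. ]
[528.1 -60.1  35. ]
[np.float64(168.9), np.float64(247.9), np.float64(168.9), np.float64(253.2)]
edge dir [0.12220558 0.99250481] normal [ 0.99250481 -0.12220558]
front end [ 580.06638608 -110.26323364] to edge 57.96859416236702 drag for 28 overhang 85.96859416236703 new front [496.10324336 -91.80273945]
front end [ 562.98387128 -257.51558163] to edge 59.584813142565736 drag for 28 overhang 87.58481314256574 new front [ 479.04936766 -232.49361935]
```

Request:
apply_moves(targets=[[[0.84,-0.34,0.06],[0,0,-0.87],0],[[0.88,-0.24,0.06],[0,0,-0.87],0],[[0.9,-0.13,0.06],[0,0,-0.87],0],[[0.91,-0.02,0.06],[0,0,-0.87],0],[[0.9,0.09,0.06],[0,0,-0.87],0]])

```text
time_s: 11.6
tcp_pos: [0.5173, 0.1839, 0.1645]
eef_rot: [179.9, -0.0, -65.1]
contact_force: [0.8, 0.3, 0.6]
gripper_width: 0.0259
```

```bash
python3 -c "
from h import *
rows([.629,-.121,.15],-12.,width=0)"
```

```text
t 11.6 p [517.3 183.9 164.5] rpy [179.9  -0.  -65.1] F [0.8 0.3 0.6] w 25.9 j [40.0, 13.0, -22.0, 0.0, -56.0, -15.0]
[[[0.899, 0.075, 0.041],[0.0, 0.0, -0.74],0],[[0.886, 0.168, 0.041],[0.0, 0.0, -0.74],0],[[0.864, 0.258, 0.041],[0.0, 0.0, -0.74],0],[[0.833, 0.346, 0.041],[0.0, 0.0, -0.74],0],[[0.793, 0.43, 0.041],[0.0, 0.0, -0.74],0]]
[[[0.744, 0.509, 0.041],[0.0, 0.0, -0.73],0],[[0.689, 0.582, 0.041],[0.0, 0.0, -0.74],0],[[0.625, 0.65, 0.041],[0.01, 0.0, -0.73],0],[[0.555, 0.711, 0.041],[0.0, 0.01, -0.74],0]]
```

Request:
apply_moves(targets=[[[0.9,0.08,0],[0,0,-0.74],0],[[0.89,0.17,0],[0,0,-0.74],0],[[0.86,0.26,0],[0,0,-0.74],0],[[0.83,0.35,0],[0,0,-0.74],0],[[0.79,0.43,0],[0,0,-0.74],0]])

```text
time_s: 12.1
tcp_pos: [0.581, 0.0071, 0.1587]
eef_rot: [179.5, 0.3, -34.1]
contact_force: [-0.2, -0.1, -0.4]
gripper_width: 0.0007
```

Request:
apply_moves(targets=[[[0.74,0.51,0.05],[0,0,-0.73],0],[[0.69,0.58,0.05],[0,0,-0.74],0],[[0.5,0.5,0.05],[0,0,-0.7],0],[[0,0,0],[0,0,0],0]])

```text
time_s: 12.5
tcp_pos: [0.6204, -0.0944, 0.1466]
eef_rot: [179.4, 0.8, -16.1]
contact_force: [-0.2, -0.6, -0.9]
gripper_width: 0.0003
```

```bash
python3 -c "
from h import *
rows([.629,-.121,.065],-12.,width=0)"
```

```text
t 12.5 p [620.4 -94.4 146.6] rpy [179.4   0.8 -16.1] F [-0.2 -0.6 -0.9] w 0.3 j [9.0, 21.0, -12.0, 0.0, -58.0, 65.0]
[[[0.14, 0.186, 0.68],[0.03, 0.04, -0.17],0],[[0.132, 0.192, 0.68],[0.02, 0.03, -0.17],0],[[0.125, 0.197, 0.68],[0.03, 0.04, -0.17],0]]
```

Request:
apply_moves(targets=[[[0.2,0.28,0.6],[0.04,0.05,-0.25],0],[[0.2,0.28,0.6],[0.04,0.05,-0.25],0],[[0,0,0.6],[0,0,0],0],[[0,0,0],[0,0,0],0]])

```text
time_s: 12.9
tcp_pos: [0.6294, -0.1221, 0.0681]
eef_rot: [-180.0, 0.3, -12.2]
contact_force: [-0.3, 0.3, 1.1]
gripper_width: 0.0004
```

```bash
python3 -c "
from h import *
rows([.629,-.121,.057],-12.,width=0)"
```

```text
t 12.9 p [ 629.4 -122.1   68.1] rpy [-180.     0.3  -12.2] F [-0.3  0.3  1.1] w 0.4 j [6.0, 26.0, -15.0, -0.0, -49.0, 72.0]
[[[-0.014, -0.026, 0.278],[-0.0, 0.04, -0.02],0]]
```

Contact expected at TCP z ≈ 0.055 (38 + 17 mm).

Request:
apply_moves(targets=[[[0,0,0.2],[0,0,0],0],[[0,0,0.08],[0,0,0],0],[[0,0,0.04],[0,0,0],0]])

```text
time_s: 13.2
tcp_pos: [0.6303, -0.1213, 0.0553]
eef_rot: [180.0, 0.3, -12.2]
contact_force: [-0.0, -0.7, 8.2]
gripper_width: 0.0003
```

Request:
apply_moves(targets=[[[0,0,0.04],[0,0,0],0]])

```text
time_s: 13.3
tcp_pos: [0.6307, -0.1212, 0.0553]
eef_rot: [179.9, 0.2, -12.1]
contact_force: [-4.7, -0.2, 13.7]
gripper_width: 0.0006
```

Request:
apply_moves(targets=[[[0,0,0.04],[0,0,0],0]])

```text
time_s: 13.4
tcp_pos: [0.6313, -0.1211, 0.0554]
eef_rot: [179.9, 0.1, -12.1]
contact_force: [-1.5, -0.5, 4.9]
gripper_width: 0.0004
```

Request:
apply_moves(targets=[[[-0.2,0,0.04],[0,0,0],0],[[-0.2,0,0.04],[0,0,0],0],[[-0.2,0,0.04],[0,0,0],0]])

```text
time_s: 13.7
tcp_pos: [0.6123, -0.1153, 0.0553]
eef_rot: [-179.9, -0.6, -12.0]
contact_force: [2.5, -0.2, 6.7]
gripper_width: 0.0006
```

```bash
python3 -c "
from h import *
s=cap('side');crop(s,'s8.png',240,180,400,290,4)
rows([.629-.084,-.121+.0185,.055],-12.,width=0)"
```

```text
t 13.75 p [ 611.1 -115.    55.3] rpy [-179.9   -0.6  -12. ] F [-0.6 -0.1  5.3] w 0.7 j [7.0, 25.0, -19.0, 0.0, -45.0, 71.0]
[[[-0.841, 0.018, -0.004],[-0.0, -0.04, 0.0],0],[[-0.841, 0.018, 0.001],[-0.01, -0.03, 0.0],0]]
```

View pics/s8.png

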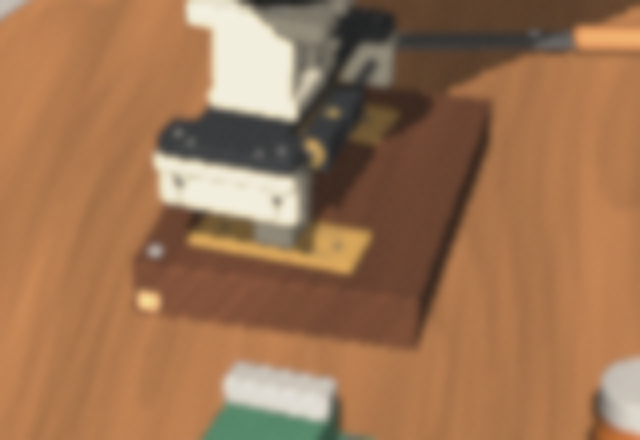

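Request:
apply_moves(targets=[[[-0.28,0,0.04],[0,-0.05,0],0],[[-0.28,0,0.04],[0,-0.05,0],0],[[-0.28,0,0.04],[0,-0.03,0],0],[[-0.28,0,0.04],[0,-0.03,0],0],[[-0.2,0,0.04],[0,0,0],0]])

```text
time_s: 14.25
tcp_pos: [0.5656, -0.1024, 0.0553]
eef_rot: [-179.7, -0.5, -11.7]
contact_force: [2.3, -0.7, 7.0]
gripper_width: 0.0004
```

```bash
python3 -c "
from h import *
s=cap('side');crop(s,'s9.png',240,180,400,290,4)
rows([.629-.084,-.121+.0185,.055],-12.,width=0)"
```

```text
t 14.3 p [ 564.5 -102.2   55.3] rpy [-179.6   -0.5  -11.7] F [-0.1  0.3  7. ] w 0.7 j [9.0, 22.0, -26.0, -0.0, -42.0, 69.0]
[[[-0.476, 0.106, 0.003],[-0.04, -0.06, 0.04],0]]
```

View pics/s9.png

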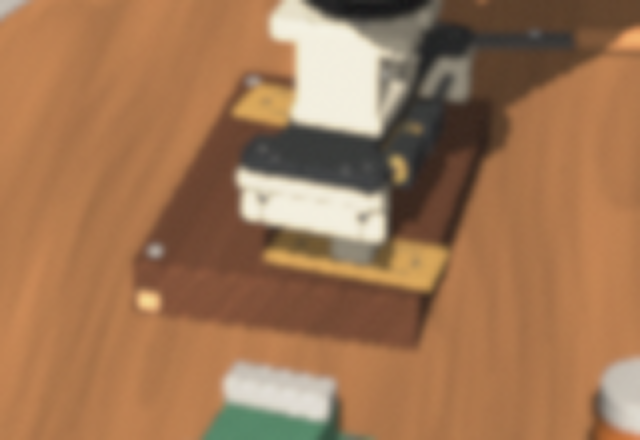

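Request:
apply_moves(targets=[[[-0.2,0,0.04],[0,-0.05,0],0],[[-0.2,0.02,0.04],[0,0,0],0],[[-0.2,0.02,0.04],[0,0,0],0],[[0,0,0.01],[0,0,0],0]])

```text
time_s: 14.7
tcp_pos: [0.5442, -0.0973, 0.0557]
eef_rot: [-179.4, -1.0, -11.5]
contact_force: [-0.5, -0.4, 0.1]
gripper_width: 0.001
```

```bash
python3 -c "
from h import *
rows([.629-.084,-.121+.0185,.055],-12.,width=0)"
```

```text
t 14.7 p [544.2 -97.3  55.7] rpy [-179.4   -1.   -11.5] F [-0.5 -0.4  0.1] w 1.0 j [10.0, 20.0, -29.0, -0.0, -40.0, 69.0]
[[[0.045, 0.124, 0.017],[-0.07, -0.12, 0.06],0]]
```

Request:
apply_moves(targets=[[[0,0,-0.6],[0,0,0],0],[[0,0,-0.8],[0,0,0],0],[[0,0,-0.2],[0,0,0],0],[[0,0,0],[0,0,0],0]])

```text
time_s: 15.1
tcp_pos: [0.5384, -0.0969, 0.1204]
eef_rot: [-179.4, -0.7, -11.5]
contact_force: [0.1, -0.0, -0.1]
gripper_width: 0.0004
```

```bash
python3 -c "
from h import *
rows([.6109,-.2718,.1],-16.5,width=0)"
```

```text
t 15.1 p [538.4 -96.9 120.4] rpy [-179.4   -0.7  -11.5] F [ 0.1 -0.  -0.1] w 0.4 j [10.0, 15.0, -25.0, -0.0, -49.0, 69.0]
[[[0.441, 0.655, 0.084],[-0.01, -0.01, 0.1],0],[[0.45, 0.648, 0.084],[-0.01, -0.01, 0.1],0],[[0.459, 0.642, 0.084],[-0.01, -0.02, 0.11],0],[[0.469, 0.634, 0.084],[-0.02, -0.01, 0.1],0],[[0.478, 0.628, 0.085],[-0.01, -0.02, 0.11],0]]
[[[0.488, 0.62, 0.084],[-0.02, -0.01, 0.1],0]]
```

Request:
apply_moves(targets=[[[0.52,0.77,0.08],[0,-0.03,0.12],0],[[0.53,0.77,0.08],[0,-0.03,0.12],0],[[0.54,0.76,0.08],[-0.02,-0.03,0.12],0],[[0.55,0.75,0.08],[-0.02,0,0.12],0],[[0.45,0.6,0.08],[0,0,0.1],0]])

```text
time_s: 15.6
tcp_pos: [0.604, -0.263, 0.0989]
eef_rot: [-179.6, 0.4, -16.0]
contact_force: [0.8, 0.5, -0.3]
gripper_width: 0.0007
```

```bash
python3 -c "
from h import *
c=cap('top');crop(c,'t10.png',330,170,490,290,5)
rows([.6109,-.2718,.065],-16.5,width=0)"
```

```text
t 15.65 p [ 604.7 -266.3   97.7] rpy [-179.7    0.4  -16.1] F [ 5.1 -3.7  0.9] w 0.5 j [-7.0, 26.0, -11.0, -0.0, -53.0, 81.0]
[[[0.193, 0.093, 0.815],[-0.04, 0.05, 0.05],0]]
```

View pics/t10.png

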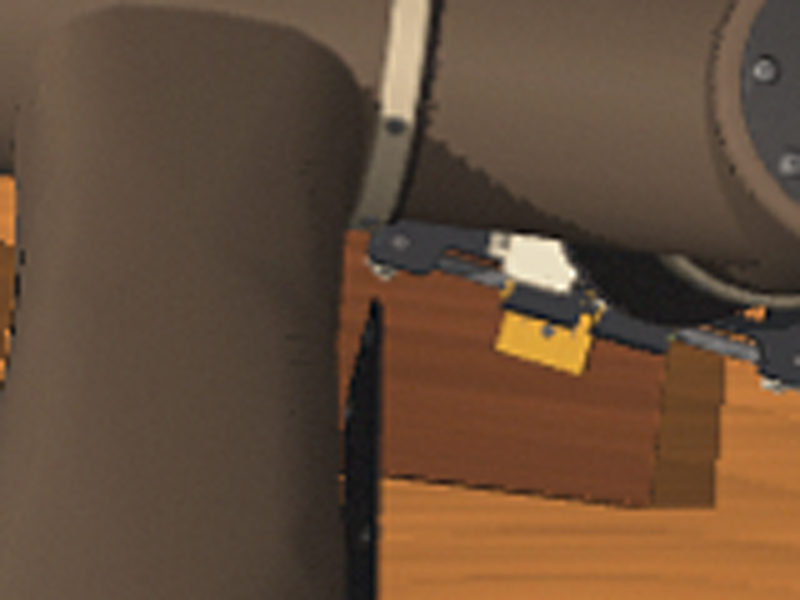

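Request:
apply_moves(targets=[[[0.19,0.12,0.5],[0,0,0],0],[[0,0,0.4],[0,0,0],0],[[0,0,0.1],[0,0,0],0],[[0,0,0.04],[0,0,0],0]])

```text
time_s: 16.05
tcp_pos: [0.6097, -0.2751, 0.0552]
eef_rot: [-179.8, 0.5, -16.2]
contact_force: [-5.9, 6.2, 27.8]
gripper_width: 0.0005
```

Request:
apply_moves(targets=[[[0,0,0.04],[0,0,0],0]])

```text
time_s: 16.15
tcp_pos: [0.6097, -0.2751, 0.0553]
eef_rot: [-179.8, 0.5, -16.2]
contact_force: [-4.6, 1.8, 15.5]
gripper_width: 0.0003
```

```bash
python3 -c "
from h import *
rows([.6109,-.2718,.055],-16.5,width=0)"
```

```text
t 16.15 p [ 609.7 -275.1   55.3] rpy [-179.8    0.5  -16.2] F [-4.6  1.8 15.5] w 0.3 j [-8.0, 29.0, -12.0, -0.0, -49.0, 82.0]
[[[0.006, -0.087, 0.007],[-0.02, 0.06, 0.04],0]]
```

Request:
apply_moves(targets=[[[-0.25,0,0.03],[0,0,0],0],[[-0.28,0,0.04],[0,-0.03,0],0],[[-0.28,0,0.04],[0,-0.03,0],0],[[-0.28,0,0.04],[0,-0.03,0],0],[[-0.28,0,0.04],[0,-0.03,0],0]])

```text
time_s: 16.65
tcp_pos: [0.5677, -0.2612, 0.0553]
eef_rot: [-179.9, -0.0, -15.8]
contact_force: [3.5, -0.5, 8.5]
gripper_width: 0.0003
```

```bash
python3 -c "
from h import *
rows([.6097-.084,-.2751+.025,.055],-16.5,width=0)"
```

```text
t 16.65 p [ 567.7 -261.2   55.3] rpy [-179.9   -0.   -15.8] F [ 3.5 -0.5  8.5] w 0.3 j [-7.0, 26.0, -18.0, -0.0, -46.0, 81.0]
[[[-0.543, 0.009, 0.004],[-0.01, -0.0, 0.05],0],[[-0.542, 0.012, 0.004],[-0.0, -0.0, 0.04],0]]
```

Request:
apply_moves(targets=[[[-0.28,0,0.04],[0,-0.03,0],0],[[-0.28,0,0.04],[0,-0.03,0],0],[[-0.28,0,0.04],[0,-0.03,0],0],[[-0.25,0,0.04],[0,-0.02,0],0],[[0,0,0.02],[0,0,0],0]])

```text
time_s: 17.15
tcp_pos: [0.5345, -0.2502, 0.0553]
eef_rot: [-179.9, -0.5, -15.4]
contact_force: [-3.0, 0.9, 8.3]
gripper_width: 0.0004
```

```bash
python3 -c "
from h import *
rows([.6097-.084,-.2751+.025,.055],-16.5,width=0)"
```

```text
t 17.15 p [ 534.5 -250.2   55.3] rpy [-179.9   -0.5  -15.4] F [-3.   0.9  8.3] w 0.4 j [-6.0, 23.0, -23.0, 0.0, -43.0, 81.0]
[[[-0.214, 0.056, 0.006],[-0.01, -0.07, 0.14],0]]
```

Request:
apply_moves(targets=[[[-0.3,0,0.04],[0,-0.05,0],0],[[0,0,0.02],[0,0,0],0],[[0,0,-0.5],[0,0,0],0],[[0,0,-0.9],[0,0,0],45],[[-0.3,0.3,-0.9],[0,0,0],55]])

```text
time_s: 17.65
tcp_pos: [0.5056, -0.2531, 0.1426]
eef_rot: [180.0, 0.3, -15.2]
contact_force: [0.3, -0.8, 0.7]
gripper_width: 0.011
```

Request:
apply_moves(targets=[[[-0.5,0.7,-0.6],[0,0,0],55],[[-0.5,0.7,-0.6],[0,0,0],55],[[-0.5,0.9,0],[0,0,0],55],[[-0.3,0.9,0],[0,0,0],55],[[0,0,0],[0,0,0],55]])

```text
time_s: 18.15
tcp_pos: [0.3984, -0.3589, 0.1952]
eef_rot: [-180.0, 0.0, -14.9]
contact_force: [-0.1, 0.2, -0.4]
gripper_width: 0.0508
```

```bash
python3 -c "
from h import *
c=cap('top');crop(c,'t11.png',300,150,500,300,4)
s=cap('side');crop(s,'s11.png',240,170,400,290,5)
rows([.5,-.25,.1],-16.5,width=55)"
```

```text
t 18.25 p [ 399.9 -357.2  194.8] rpy [-1.80e+02  1.00e-01 -1.49e+01] F [ 1.2 -0.2 -0.5] w 54.0 j [-21.0, 10.0, -21.0, -0.0, -60.0, 96.0]
[[[0.347, -0.646, 0.474],[-0.0, 0.0, 0.04],55],[[0.343, -0.648, 0.474],[-0.0, 0.0, 0.04],55],[[0.339, -0.65, 0.474],[-0.0, 0.0, 0.04],55],[[0.336, -0.652, 0.475],[-0.0, 0.0, 0.04],55],[[0.332, -0.654, 0.474],[-0.01, 0.01, 0.04],55]]
```

View pics/t11.png

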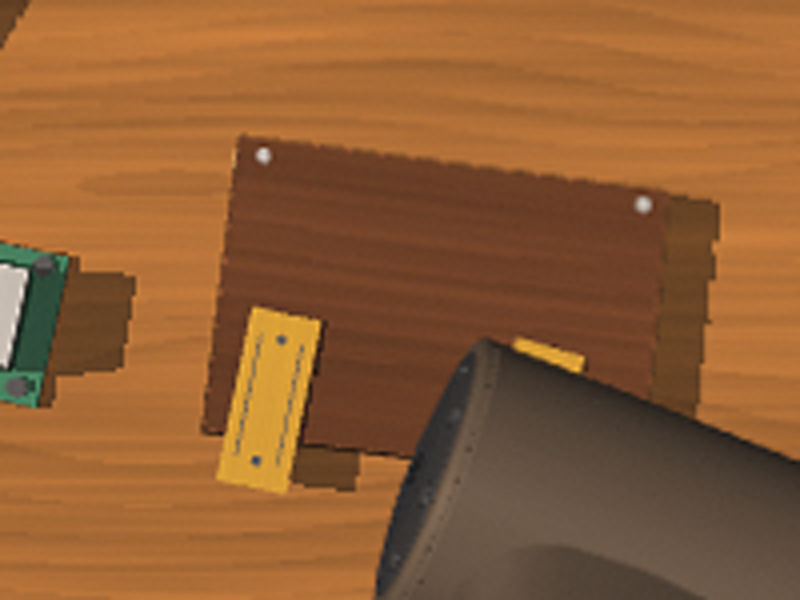

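View pics/s11.png

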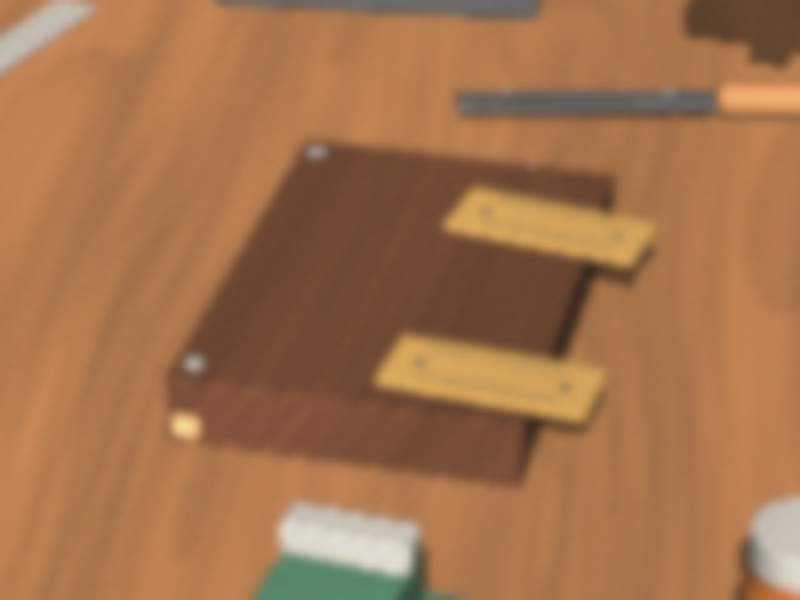

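Both blanks overhang the front edge: A at top crop (265,400), B visible in side crop (550,225). Measure them.

```bash
cat >> h.py <<'E'
def brass(c,x0,y0,x1,y1,z=.038,lo=115):
    hsv=cv2.cvtColor(c["img"],cv2.COLOR_BGR2HSV)
    m=((hsv[...,0]>17)&(hsv[...,0]<32)&(hsv[...,1]>lo)&(hsv[...,2]>120)).astype(np.uint8)
    k=np.zeros_like(m);k[y0:y1,x0:x1]=1;m*=k
    m=cv2.morphologyEx(m,cv2.MORPH_CLOSE,np.ones((5,5)))
    for k in cv2.findContours(m,0,2)[0]:
        if cv2.contourArea(k)<60: continue
        a=np.array([onz(c,*q[0],z)[:2]*1000 for q in k],np.float32)
        rc=cv2.minAreaRect(a);b=cv2.boxPoints(rc)
        e=[b[1]-b[0],b[2]-b[1]];e=max(e,key=np.linalg.norm); e=e*np.sign(e[0])
        ang=np.degrees(np.arctan2(e[1],e[0])); ctr=np.array(rc[0])
        print("ctr",ctr.round(1),"size",np.round(rc[1],1),"ang",ang.round(1),"frontend",(ctr-50*e/np.linalg.norm(e)).round(1),"zdep",(dep(c,*k.mean(0)[0])[2]*1000).round(1))
E
python3 -c "
from h import *
print('top');brass(cap('top'),350,215,385,280)
print('side');brass(cap('side'),310,200,375,260,lo=100)"
```

```text
top
ctr [544.9 -97.7] size [39.9 99.7] ang -11.7 frontend [495.9 -87.6] zdep 33.2
side
ctr [545.4 -94.1] size [41. 97.] ang -12.3 frontend [496.6 -83.4] zdep 37.5
ctr [ 527.  -241.1] size [40.5 96.2] ang -18.6 frontend [ 479.6 -225.2] zdep 38.4
```

```bash
python3 -c "
from h import *
rows([.487,-.232,.1],-17.5,width=58,n=5)"
```

```text
t 18.35 p [ 401.  -356.5  194.9] rpy [-1.80e+02  1.00e-01 -1.48e+01] F [ 0.3  0.3 -0. ] w 54.6 j [-21.0, 10.0, -21.0, -0.0, -60.0, 96.0]
[[[0.257, -0.711, 0.475],[-0.0, 0.0, 0.07],58],[[0.251, -0.714, 0.474],[-0.0, 0.0, 0.07],58],[[0.244, -0.716, 0.475],[-0.0, 0.0, 0.07],58],[[0.236, -0.719, 0.474],[-0.0, 0.0, 0.07],58],[[0.23, -0.721, 0.475],[-0.0, 0.01, 0.06],58]]
```

Request:
apply_moves(targets=[[[0.26,-0.71,0.45],[0,0,0.08],58],[[0.25,-0.71,0.45],[0,0,0.08],58],[[0.24,-0.72,0.45],[0,0,0.08],58],[[0.24,-0.72,0.45],[0,0,0.08],58],[[0.15,-0.4,0.3],[0,0,0.06],58]])

```text
time_s: 18.85
tcp_pos: [0.4858, -0.2369, 0.1086]
eef_rot: [180.0, -0.1, -17.7]
contact_force: [1.5, 0.7, 0.5]
gripper_width: 0.0582
```

Request:
apply_moves(targets=[[[0,0,0],[0,0,0],58]])

```text
time_s: 18.95
tcp_pos: [0.4863, -0.234, 0.1064]
eef_rot: [180.0, 0.1, -17.5]
contact_force: [-0.3, -1.1, -0.4]
gripper_width: 0.0579
```

```bash
python3 -c "
from h import *
s=cap('side');crop(s,'s12.png',240,170,400,290,5);brass(s,330,200,375,235,lo=100)
rows([.487,-.232,.0415],-17.5,width=58)"
```

```text
ctr [ 527.7 -241. ] size [43.  96.7] ang -15.4 frontend [ 479.5 -227.7] zdep 39.2
t 19.0 p [ 486.1 -234.7  107.1] rpy [ 1.80e+02  1.00e-01 -1.75e+01] F [ 0.4  0.  -0.2] w 58.0 j [-5.0, 15.0, -27.0, 0.0, -48.0, 77.0]
[[[0.001, -0.035, 0.82],[0.0, 0.0, -0.0],58],[[0.002, -0.036, 0.82],[0.0, 0.01, -0.0],58]]
```

View pics/s12.png

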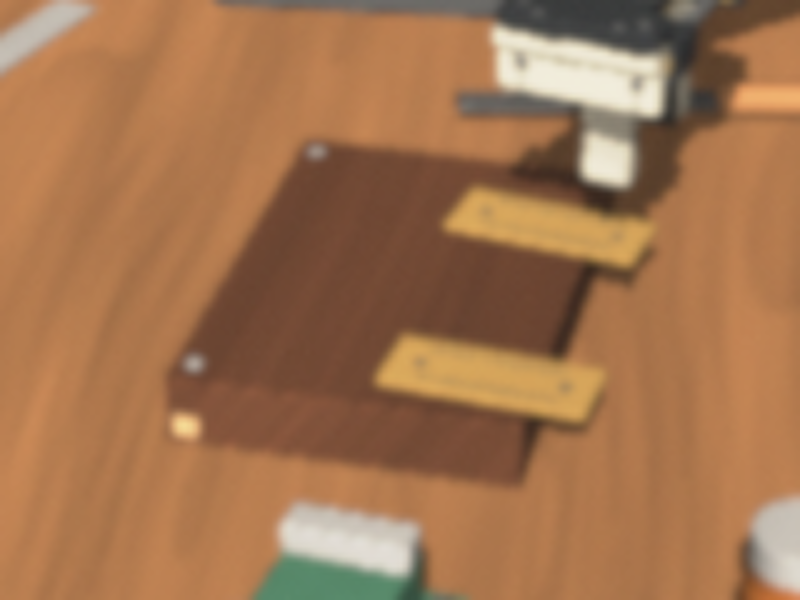

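Request:
apply_moves(targets=[[[0,-0.05,0.6],[0,0,0],58],[[0,-0.03,0.6],[0,0,0],58],[[0,0,0.3],[0,0,0],58],[[0,0,0],[0,0,0],58]])

```text
time_s: 19.4
tcp_pos: [0.4886, -0.2311, 0.0476]
eef_rot: [180.0, -0.1, -17.3]
contact_force: [0.0, -0.2, 0.4]
gripper_width: 0.0582
```

```bash
python3 -c "
from h import *
s=cap('side');crop(s,'s13.png',300,170,400,250,8)
rows([.487,-.232,.0415],-17.5,width=58)"
```

```text
t 19.45 p [ 489.2 -231.3   48.4] rpy [180.   -0.2 -17.3] F [-0.5  0.   0.2] w 58.1 j [-5.0, 20.0, -30.0, 0.0, -40.0, 77.0]
[[[-0.047, 0.034, 0.172],[0.0, -0.02, 0.03],58]]
```

View pics/s13.png

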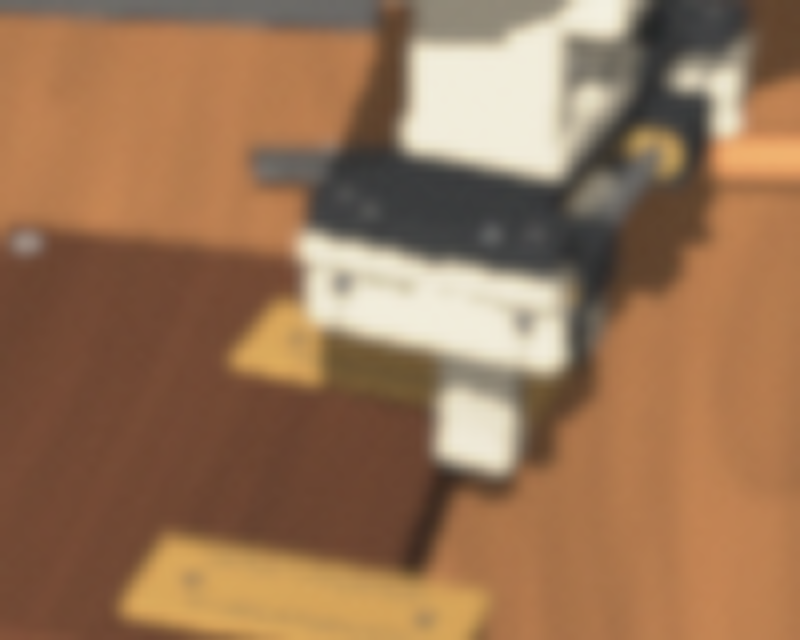

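Request:
apply_moves(targets=[[[-0.1,0.02,0.17],[0,0,0],58],[[-0.03,0,0.03],[0,0,0],30],[[0,0,0.03],[0,0,0],30],[[0,0,0.02],[0,0,0],30],[[0,0,0.02],[0,0,0],30]], squeeze=40)

```text
time_s: 19.95
tcp_pos: [0.4854, -0.2315, 0.0404]
eef_rot: [-180.0, -0.5, -17.3]
contact_force: [-0.6, -0.3, 2.3]
gripper_width: 0.0379
```

Request:
apply_moves(targets=[[[0,0,0],[0,0,0],30],[[0,0,0],[0,0,0],30]])

```text
time_s: 20.15
tcp_pos: [0.4855, -0.2315, 0.0408]
eef_rot: [-180.0, -0.5, -17.3]
contact_force: [0.6, -1.2, -0.9]
gripper_width: 0.0384
```

```bash
python3 -c "
from h import *
rows([.487,-.232,.0415],-17.5,width=58)"
```

```text
t 20.15 p [ 485.5 -231.5   40.8] rpy [-180.    -0.5  -17.3] F [ 0.6 -1.2 -0.9] w 38.4 j [-5.0, 20.0, -31.0, 0.0, -38.0, 77.0]
[[[0.039, 0.002, -0.017],[-0.0, -0.06, 0.03],58]]
```

Request:
apply_moves(targets=[[[0,0,-0.4],[0,0,0],30],[[0,0,-0.7],[0,0,0],30],[[0,0,-0.7],[0,0,0],30],[[0,0,-0.7],[0,0,0],30],[[0,0,-0.3],[0,0,0],30]])

```text
time_s: 20.65
tcp_pos: [0.4826, -0.2308, 0.1533]
eef_rot: [180.0, -0.1, -17.3]
contact_force: [1.7, 1.1, -1.6]
gripper_width: 0.0376
```

```bash
python3 -c "
from h import *
s=cap('side');crop(s,'s14.png',250,120,400,240,5)
rows([.5537,.0897,.13],-11.7,width=30)"
```

```text
t 20.7 p [ 483.1 -230.9  154.5] rpy [180.   -0.2 -17.3] F [1.6 1.2 0.5] w 38.2 j [-5.0, 12.0, -24.0, 0.0, -54.0, 77.0]
[[[-0.078, -0.909, 0.067],[0.0, -0.0, -0.08],30],[[-0.068, -0.909, 0.067],[0.0, -0.0, -0.08],30],[[-0.057, -0.91, 0.067],[0.0, -0.0, -0.08],30],[[-0.047, -0.911, 0.068],[0.0, -0.0, -0.08],30],[[-0.037, -0.911, 0.067],[0.0, -0.0, -0.08],30]]
[[[-0.027, -0.912, 0.068],[0.0, -0.01, -0.07],30],[[-0.018, -0.912, 0.067],[0.0, -0.0, -0.08],30],[[-0.008, -0.912, 0.068],[0.0, -0.01, -0.07],30],[[0.001, -0.911, 0.067],[0.0, -0.0, -0.08],30]]
```

View pics/s14.png

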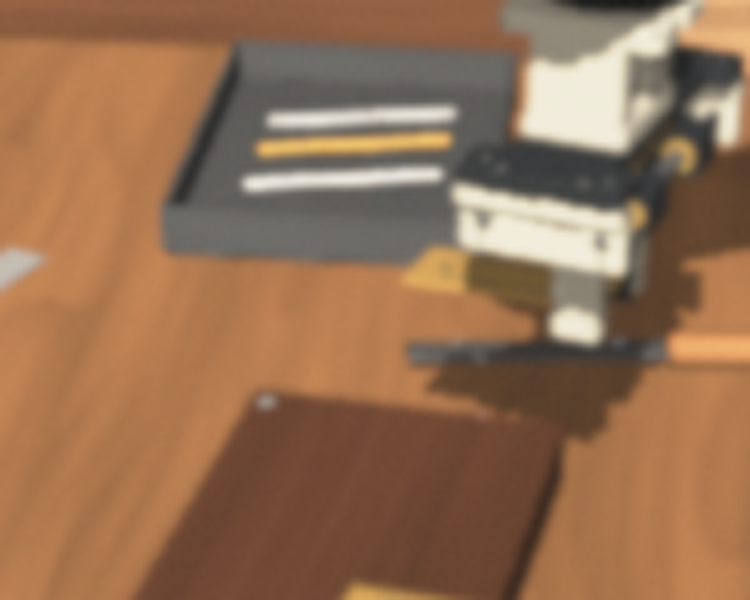

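Request:
apply_moves(targets=[[[-0.08,-0.91,0],[0,0,-0.08],30],[[-0.07,-0.91,0],[0,0,-0.08],30],[[-0.06,-0.91,0],[0,0,-0.08],30],[[-0.05,-0.91,0],[0,0,-0.08],30],[[-0.04,-0.91,0],[0,0,-0.08],30]])

```text
time_s: 21.2
tcp_pos: [0.5216, -0.0505, 0.1523]
eef_rot: [180.0, -0.2, -14.5]
contact_force: [1.0, -0.1, -1.4]
gripper_width: 0.0384
```

```bash
python3 -c "
from h import *
rows([.5545,.0913,.13],-11.7,width=30)"
```

```text
t 21.2 p [521.6 -50.5 152.3] rpy [180.   -0.2 -14.5] F [ 1.  -0.1 -1.4] w 38.4 j [16.0, 11.0, -26.0, 0.0, -53.0, 59.0]
[[[-0.023, -0.91, 0.139],[0.0, -0.0, -0.09],30],[[-0.011, -0.91, 0.14],[0.0, -0.01, -0.09],30],[[0.001, -0.91, 0.139],[0.0, -0.0, -0.08],30],[[0.01, -0.909, 0.14],[0.0, -0.01, -0.09],30]]
```

Request:
apply_moves(targets=[[[-0.02,-0.91,0.1],[0,0,-0.1],30],[[-0.01,-0.91,0.1],[0,0,-0.1],30],[[0,-0.9,0.1],[0,0,-0.1],30],[[0,-0.55,0.1],[0,0,-0.05],30],[[0,0,0],[0,0,0],30]])

```text
time_s: 21.7
tcp_pos: [0.5506, 0.0865, 0.1316]
eef_rot: [179.9, 0.0, -11.3]
contact_force: [-0.4, -0.1, -0.8]
gripper_width: 0.0381
```

```bash
python3 -c "
from h import *
c=cap('top');crop(c,'t15.png',215,150,375,270,5)
s=cap('side');crop(s,'s15.png',200,170,360,350,4)
rows([.5545,.0913,.09],-11.7,width=30)"
```

```text
t 21.8 p [550.   84.5 132. ] rpy [179.9   0.  -11.4] F [-0.  -0.9 -0. ] w 37.9 j [29.0, 15.0, -23.0, 0.0, -52.0, 50.0]
[[[0.039, -0.096, 0.525],[0.01, 0.0, 0.02],30],[[0.038, -0.094, 0.525],[0.0, 0.0, 0.01],30]]
```

View pics/t15.png

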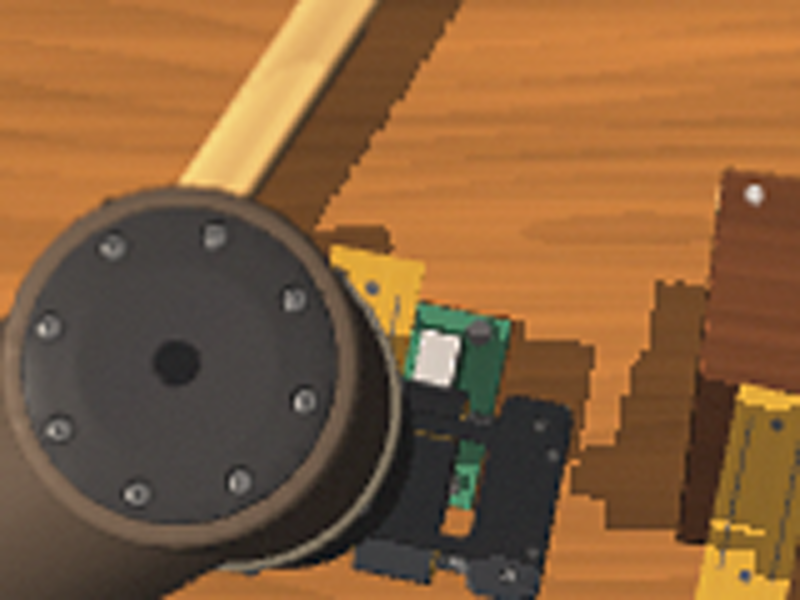

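View pics/s15.png

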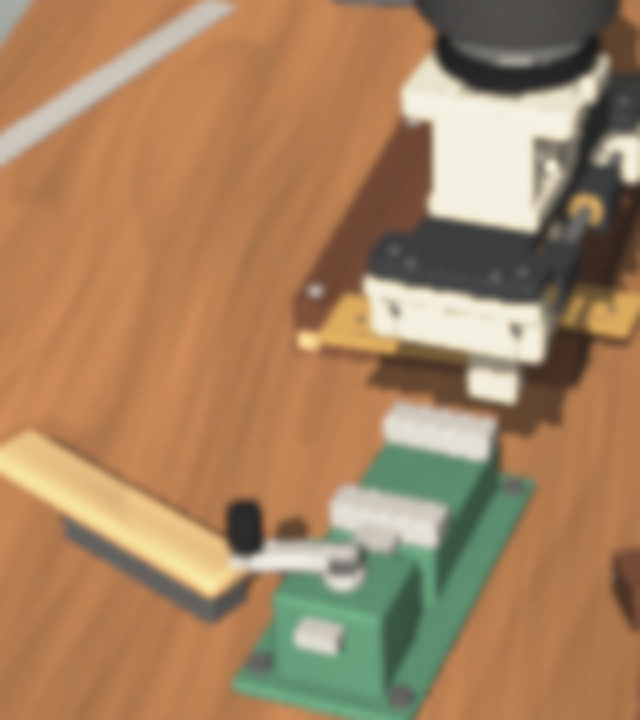

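```bash
python3 - <<'E'
from h import *
c=cap("top"); s=r.get_state(); print(s["tcp_pos"]*1000)
A=R.from_euler("xyz",s["eef_rot"],degrees=True)
for p in [(330,245),(425,262),(400,385)]:
    q=onz(c,p[0]/5+215-.4,p[1]/5+150-.4,.129); print((q*1000).round(1),"tool",(A.inv().apply(q-s["tcp_pos"])*1000).round(1))
rows([.5545,.0913,.09],-11.7,width=30)
E
```

```text
[549.98347399  83.79461476 132.38958439]
[646.1  88.9 129. ] tool [ 93.2 -24.1   3.4]
[639.   48.8 129. ] tool [94.2 16.6  3.4]
[587.   58.8 129. ] tool [41.3 17.2  3.4]
t 21.85 p [550.   83.8 132.4] rpy [179.9   0.  -11.5] F [ 1.4 -0.8 -0.7] w 38.0 j [29.0, 15.0, -23.0, 0.0, -52.0, 50.0]
[[[0.037, -0.104, 0.53],[0.0, 0.0, 0.01],30],[[0.036, -0.104, 0.529],[0.01, 0.0, 0.02],30]]
```

Request:
apply_moves(targets=[[[0.07,-0.13,0.5],[0,0,0],30],[[0,0,0.5],[0,0,0],30],[[0,0,0.4],[0,0,0],30],[[0,0,0],[0,0,0],30]])

```text
time_s: 22.25
tcp_pos: [0.5538, 0.0842, 0.0759]
eef_rot: [-180.0, -0.1, -11.8]
contact_force: [0.1, -0.4, -0.6]
gripper_width: 0.038
```

```bash
python3 - <<'E'
from h import *
c=cap('top');crop(c,'t16.png',255,180,335,270,8)
s=cap('side');crop(s,'s16.png',240,230,340,340,6)
rows([.5539,.0897,.07],-11.7,width=30)
E
```

```text
t 22.35 p [555.2  84.9  78. ] rpy [-179.9   -0.3  -11.7] F [ 0.1  0.  -0. ] w 38.2 j [29.0, 19.0, -26.0, 0.0, -45.0, 49.0]
[[[-0.057, -0.111, 0.2],[-0.01, -0.03, -0.0],30]]
```

View pics/t16.png

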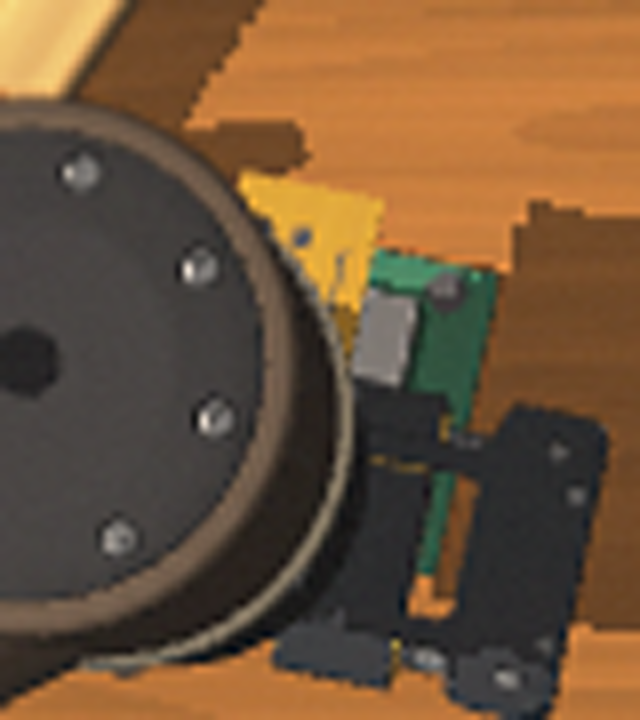

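View pics/s16.png

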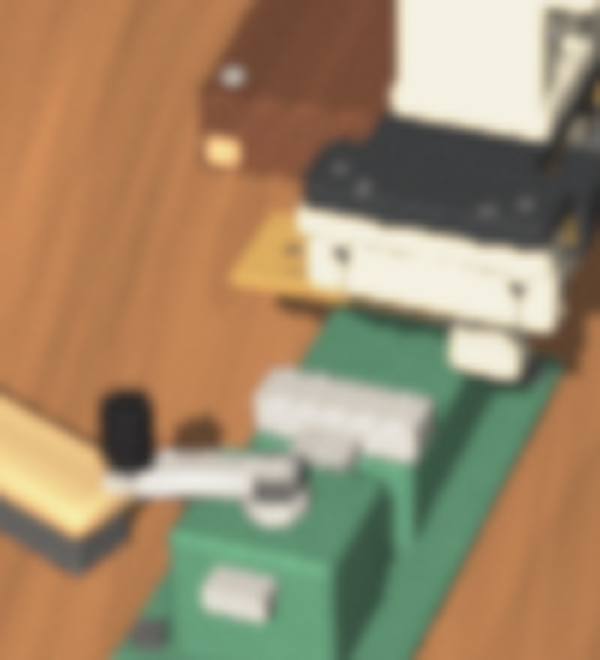

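```bash
cat >> h.py <<'E'
O=np.array([.5922,.059]); XH=np.array([np.cos(np.radians(-11.7)),np.sin(np.radians(-11.7))]); YH=np.array([-XH[1],XH[0]])
def vf(q): d=np.array(q)[:2]-O; return np.array([d@XH,d@YH])*1000
E
python3 - <<'E'
from h import *
c=cap('top'); s=r.get_state(); print("tcp vise",vf(s["tcp_pos"]).round(1))
for n,p,z in [("rearL",(240,170),.0745),("rearR",(385,200),.0745),("blankside",(355,345),.0745),("fj outer top",(417,300),.054),("fj outer low",(403,388),.054),("fj inner",(372,287),.054),("footcorner",(497,275),.008)]:
    q=onz(c,p[0]/8+255-.44,p[1]/8+180-.44,z); print(n,(q*1000).round(1),"vise",vf(q).round(1))
E
```

```text
tcp vise [-41.1  18.4]
rearL [649.4  85.4  74.5] vise [50.7 37.5]
rearR [641.2  45.4  74.5] vise [50.8 -3.4]
blankside [601.1  53.2  74.5] vise [ 9.9 -3.9]
fj outer top [616.   37.3  54. ] vise [ 27.7 -16.4]
fj outer low [591.3  41.   54. ] vise [  2.8 -17.8]
fj inner [619.6  49.9  54. ] vise [28.7 -3.3]
footcorner [628.8  16.5   8. ] vise [ 44.4 -34.2]
```

Request:
apply_moves(targets=[[[-0.04,-0.16,0],[0,0,0],30],[[-0.02,-0.1,0],[0,0,0],30],[[0,0,0],[0,0,0],30]])

```text
time_s: 22.7
tcp_pos: [0.5569, 0.097, 0.0814]
eef_rot: [-179.7, -0.5, -11.8]
contact_force: [-0.9, -0.4, -1.8]
gripper_width: 0.0382
```

```bash
python3 - <<'E'
from h import *
c=cap('top');crop(c,'t17.png',255,180,335,270,8);s=r.get_state(); print("tcp vise",vf(s["tcp_pos"]).round(1),s["tcp_pos"],s["eef_rot"])
E
```

```text
tcp vise [-42.2  29.9] [0.55690461 0.0968714  0.08140887] [-179.69953953   -0.53602678  -11.75389384]
```

View pics/t17.png

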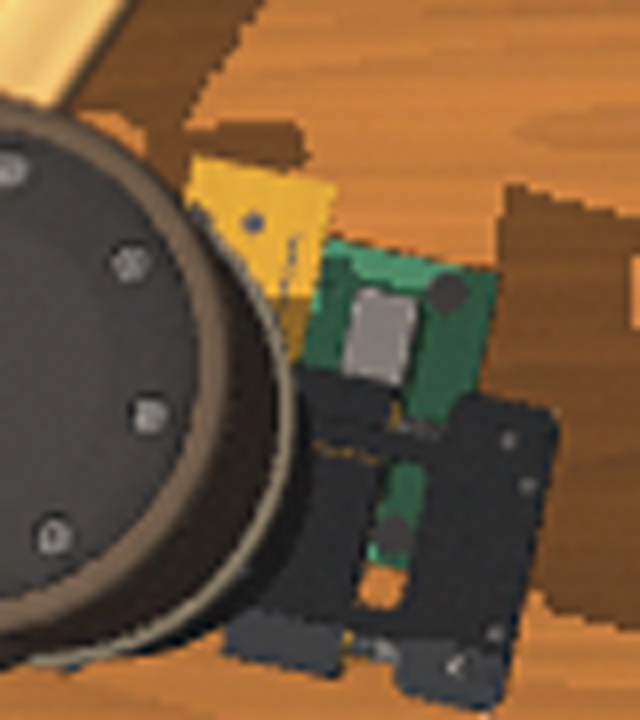

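Request:
apply_moves(targets=[[[-0.02,0.06,0.4],[0,-0.04,0],30],[[0,0,0.35],[0,0,0],30],[[0,0,0.1],[0,0,0],30]])

```text
time_s: 23.05
tcp_pos: [0.5563, 0.0954, 0.0466]
eef_rot: [-179.6, -0.3, -11.7]
contact_force: [-0.2, 0.8, -0.0]
gripper_width: 0.0385
```

```bash
python3 - <<'E'
from h import *
rows([.555,.09,.047],-11.7,width=30)
s=r.get_state(); print("tcp vise",vf(s["tcp_pos"]).round(1))
E
```

```text
t 23.05 p [556.3  95.4  46.6] rpy [-179.6   -0.3  -11.7] F [-0.2  0.8 -0. ] w 38.5 j [30.0, 22.0, -27.0, -0.0, -41.0, 49.0]
[[[-0.005, 0.139, -0.011],[-0.05, -0.04, 0.0],30]]
tcp vise [-42.5  28.4]
```

Request:
apply_moves(targets=[[[0,0.04,0.05],[0,0,0],30],[[0,0,0.03],[0,0,0],30]])

```text
time_s: 23.25
tcp_pos: [0.5566, 0.0944, 0.0439]
eef_rot: [-179.6, -0.3, -11.6]
contact_force: [-7.7, -0.3, 14.3]
gripper_width: 0.0379
```

```bash
python3 - <<'E'
from h import *
s=cap('side');crop(s,'s18.png',240,230,340,340,6)
s=r.get_state(); print("tcp vise",vf(s["tcp_pos"]).round(1),s['contact_force'],s['tcp_pos'])
E
```

```text
tcp vise [-42.1  27.4] [-5.68738886  0.57461725 13.10217504] [0.55656447 0.0943447  0.04400847]
```

View pics/s18.png

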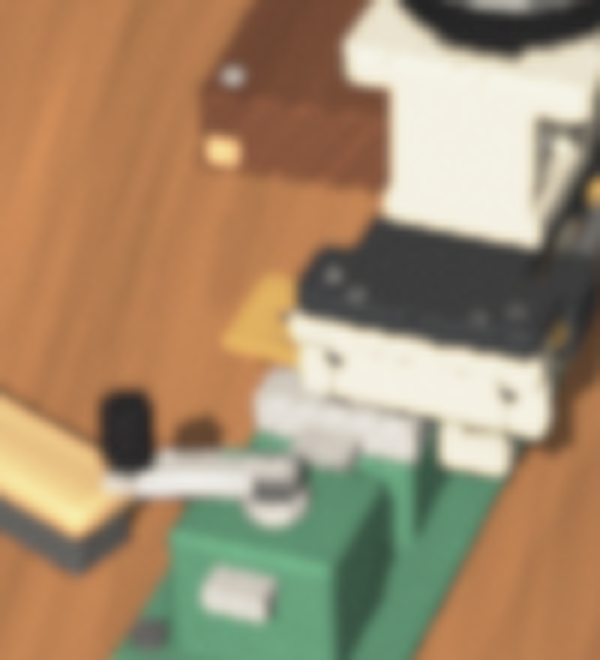

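Request:
apply_moves(targets=[[[0,0,-0.02],[0,0,0],30],[[0,0,0],[0,0,0],52],[[0,0,0],[0,0,0],52],[[0,0,-0.3],[0,0,0],52],[[0,0,-0.8],[0,0,0],52]])

```text
time_s: 23.8
tcp_pos: [0.5541, 0.0927, 0.0877]
eef_rot: [-179.8, -0.0, -11.6]
contact_force: [0.0, -0.6, -0.0]
gripper_width: 0.0517
```

Request:
apply_moves(targets=[[[-0.2,0,-0.9],[0,0,0],58],[[-0.5,0.8,-0.1],[0,0,0],58],[[-0.4,0.9,-0.1],[0,0,0],58],[[-0.4,0.9,0],[0,0,0],58],[[-0.4,0.9,0],[0,0,0],58]])

```text
time_s: 24.3
tcp_pos: [0.4549, -0.0288, 0.1401]
eef_rot: [-179.5, -0.7, -11.3]
contact_force: [0.2, -0.6, 0.2]
gripper_width: 0.0578
```

```bash
python3 - <<'E'
from h import *
c=cap('top');crop(c,'t19.png',215,170,395,290,4)
s=cap('side');crop(s,'s19.png',240,170,400,350,4)
rows([.5043,-.0887,.1],-12,width=58)
print('vise');brass(c,250,190,320,260,z=.043)
print('A');brass(c,350,215,395,280)
E
```

```text
t 24.4 p [452.6 -30.5 139.9] rpy [-179.5   -0.6  -11.4] F [ 1.5  0.8 -0.3] w 57.8 j [21.0, 5.0, -35.0, -0.0, -49.0, 58.0]
[[[0.515, 0.392, 0.334],[-0.02, -0.02, 0.02],58],[[0.518, 0.39, 0.334],[-0.02, -0.03, 0.03],58],[[0.52, 0.388, 0.333],[-0.02, -0.02, 0.02],58]]
vise
ctr [600.2  85.9] size [40.2 99.8] ang -11.3 frontend [551.2  95.6] zdep 45.1
A
ctr [545.1 -97.8] size [40.  99.1] ang -11.7 frontend [496.2 -87.7] zdep 37.8
```

View pics/t19.png

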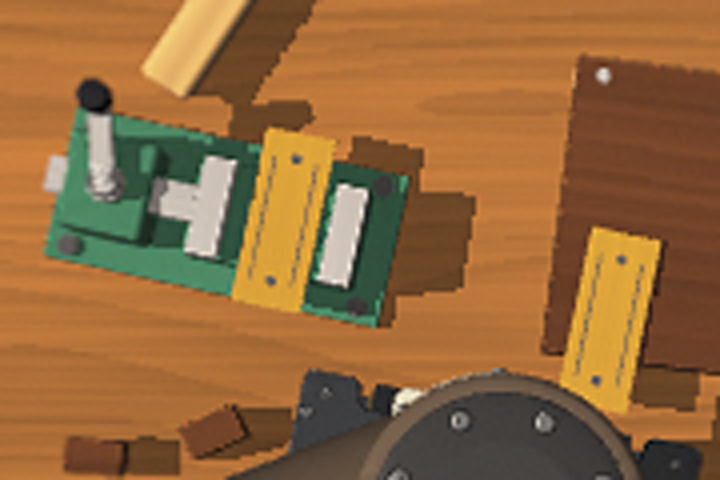

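View pics/s19.png

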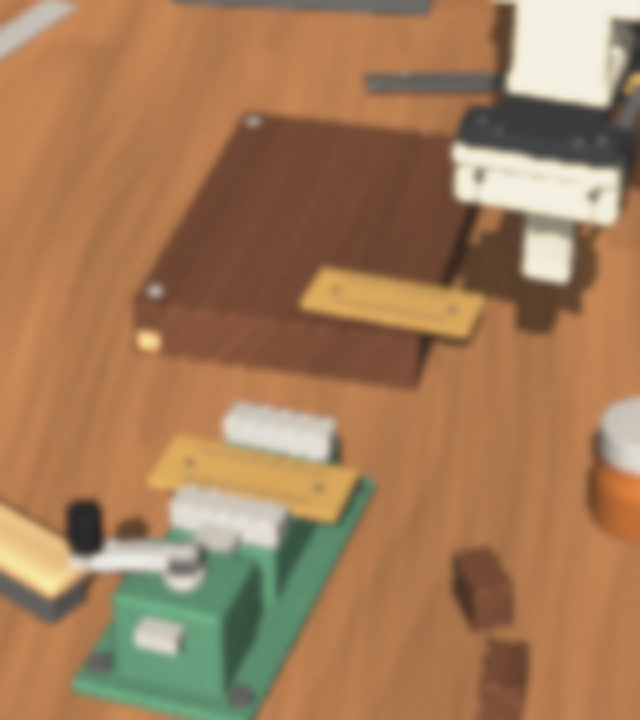

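Request:
apply_moves(targets=[[[0.5,0.39,0.33],[0,0,0],58],[[0.5,0.39,0.33],[0,0,0],58],[[0.4,0.32,0.33],[0,0,0],58],[[0,0,0],[0,0,0],58]])

```text
time_s: 24.8
tcp_pos: [0.5028, -0.0865, 0.1042]
eef_rot: [-179.3, -1.0, -11.4]
contact_force: [-0.5, -0.6, 0.4]
gripper_width: 0.058
```

```bash
python3 - <<'E'
from h import *
rows([.5029,-.0891,.0415],-11.7,width=58)
E
```

```text
t 24.8 p [502.8 -86.5 104.2] rpy [-179.3   -1.   -11.4] F [-0.5 -0.6  0.4] w 58.0 j [12.0, 13.0, -31.0, -0.0, -45.0, 67.0]
[[[-0.007, 0.04, 0.783],[-0.04, -0.06, 0.02],58],[[0.0, 0.036, 0.784],[-0.04, -0.07, 0.02],58]]
```

Request:
apply_moves(targets=[[[0,0.06,0.6],[-0.04,-0.07,0.02],58],[[0,0,0.5],[-0.04,-0.07,0.02],58],[[0,0,0.3],[0,0,0],58],[[0,0,0],[0,0,0],58]])

```text
time_s: 25.2
tcp_pos: [0.5054, -0.0884, 0.0492]
eef_rot: [-179.9, -0.1, -11.8]
contact_force: [-0.8, 0.4, 0.2]
gripper_width: 0.0579
```

```bash
python3 - <<'E'
from h import *
rows([.5029,-.0891,.0415],-11.7,width=58)
E
```

```text
t 25.2 p [505.4 -88.4  49.2] rpy [-1.799e+02 -1.000e-01 -1.180e+01] F [-0.8  0.4  0.2] w 57.9 j [12.0, 18.0, -33.0, -0.0, -39.0, 66.0]
[[[-0.057, 0.03, 0.193],[-0.01, -0.01, -0.01],58]]
```

Request:
apply_moves(targets=[[[-0.08,0.03,0.19],[0,0,0],58],[[-0.02,0,0.03],[0,0,0],30],[[0,0,0.03],[0,0,0],30],[[0,0,0.02],[0,0,0],30],[[0,0,0.02],[0,0,0],30]])

```text
time_s: 25.7
tcp_pos: [0.5022, -0.0879, 0.04]
eef_rot: [-179.9, -0.4, -11.7]
contact_force: [-1.1, -0.4, 2.1]
gripper_width: 0.0381
```

Request:
apply_moves(targets=[[[0,0,0],[0,0,0],30],[[0,0,0],[0,0,0],30]])

```text
time_s: 25.9
tcp_pos: [0.5024, -0.0879, 0.0404]
eef_rot: [-179.8, -0.4, -11.7]
contact_force: [0.3, 0.2, -0.1]
gripper_width: 0.038
```

```bash
python3 - <<'E'
from h import *
s=cap('side');crop(s,'s20.png',270,190,390,290,6)
rows([.5029,-.0891,.0415],-11.7,width=58)
E
```

```text
t 25.95 p [502.4 -87.9  40.4] rpy [-179.8   -0.4  -11.7] F [ 0.4 -0.2 -0.9] w 38.3 j [12.0, 18.0, -34.0, 0.0, -37.0, 66.0]
[[[0.019, 0.027, -0.029],[-0.02, -0.05, 0.0],58]]
```

View pics/s20.png

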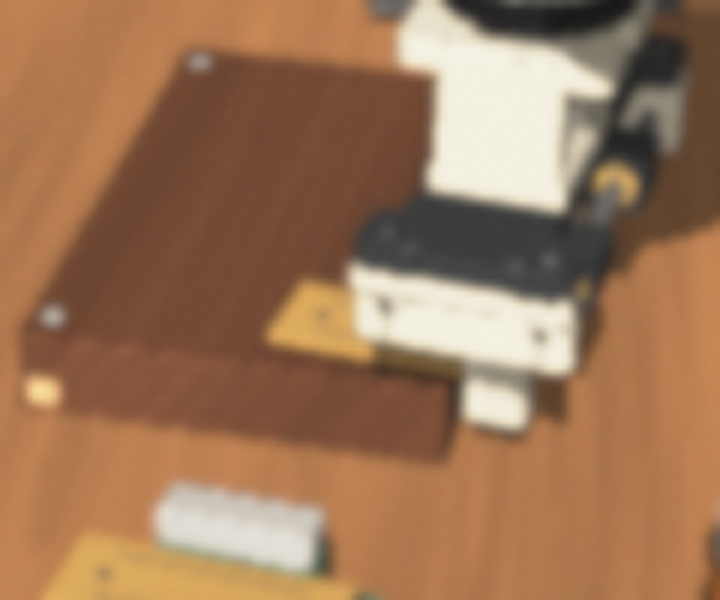

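Request:
apply_moves(targets=[[[0,0,-0.4],[0,0,0],30],[[0,0,-0.7],[0,0,0],30],[[0,0,-0.7],[0,0,0],30],[[0,0,-0.7],[0,0,0],30],[[0,-0.4,-0.2],[0,0,0],30]])

```text
time_s: 26.45
tcp_pos: [0.5028, -0.0733, 0.1497]
eef_rot: [-180.0, -0.0, -11.8]
contact_force: [0.7, -0.1, -1.6]
gripper_width: 0.0381
```

```bash
python3 - <<'E'
from h import *
rows([.5560,.0945,.13],-11.7,width=30)
E
```

```text
t 26.45 p [502.8 -73.3 149.7] rpy [-180.    -0.   -11.8] F [ 0.7 -0.1 -1.6] w 38.1 j [14.0, 10.0, -28.0, -0.0, -53.0, 64.0]
[[[0.089, -0.876, 0.099],[-0.0, -0.0, -0.0],30],[[0.089, -0.876, 0.099],[-0.0, -0.0, -0.0],30],[[0.088, -0.876, 0.1],[-0.0, -0.0, -0.0],30],[[0.089, -0.875, 0.099],[-0.0, -0.0, -0.01],30],[[0.089, -0.876, 0.1],[-0.0, -0.01, -0.0],30]]
```

Request:
apply_moves(targets=[[[0.09,-0.88,0.05],[0,0,0],30],[[0.09,-0.88,0.05],[0,0,0],30],[[0.09,-0.88,0.05],[0,0,0],30],[[0.09,-0.88,0.05],[0,0,0],30],[[0.07,-0.5,0.05],[0,0,0],30]])

```text
time_s: 26.95
tcp_pos: [0.555, 0.0852, 0.1433]
eef_rot: [-179.7, -0.4, -12.0]
contact_force: [-0.0, -0.8, -1.0]
gripper_width: 0.0385
```

Request:
apply_moves(targets=[[[0,0,0],[0,0,0],30]])

```text
time_s: 27.05
tcp_pos: [0.5556, 0.0873, 0.1428]
eef_rot: [-179.7, -0.3, -11.9]
contact_force: [0.3, -0.0, -1.1]
gripper_width: 0.0383
```

```bash
python3 - <<'E'
from h import *
rows([.5560,.0945,.07],-11.7,width=30)
E
```

```text
t 27.05 p [555.6  87.3 142.8] rpy [-179.7   -0.3  -11.9] F [ 0.3 -0.  -1.1] w 38.3 j [29.0, 15.0, -22.0, 0.0, -53.0, 49.0]
[[[-0.02, -0.085, 0.91],[-0.02, -0.02, -0.01],30],[[-0.017, -0.088, 0.909],[-0.01, -0.02, -0.02],30]]
```

Request:
apply_moves(targets=[[[-0.02,-0.09,0.6],[-0.03,-0.04,-0.03],30],[[-0.02,-0.09,0.6],[0,0,0],30],[[0,0,0.4],[0,0,0],30],[[0,0,0.1],[0,0,0],30]])

```text
time_s: 27.45
tcp_pos: [0.5556, 0.094, 0.0732]
eef_rot: [-180.0, -0.0, -11.6]
contact_force: [0.5, -0.9, -0.8]
gripper_width: 0.0383
```

```bash
python3 - <<'E'
from h import *
c=cap('top');crop(c,'t21.png',255,180,335,270,8)
rows([.5560,.0945,.05],-11.7,width=30)
E
```

```text
t 27.5 p [555.7  93.9  73.3] rpy [-180.    -0.   -11.6] F [-0.  -0.4 -0.4] w 38.0 j [29.0, 20.0, -26.0, 0.0, -45.0, 49.0]
[[[0.004, -0.015, 0.583],[-0.0, -0.01, 0.01],30]]
```

View pics/t21.png

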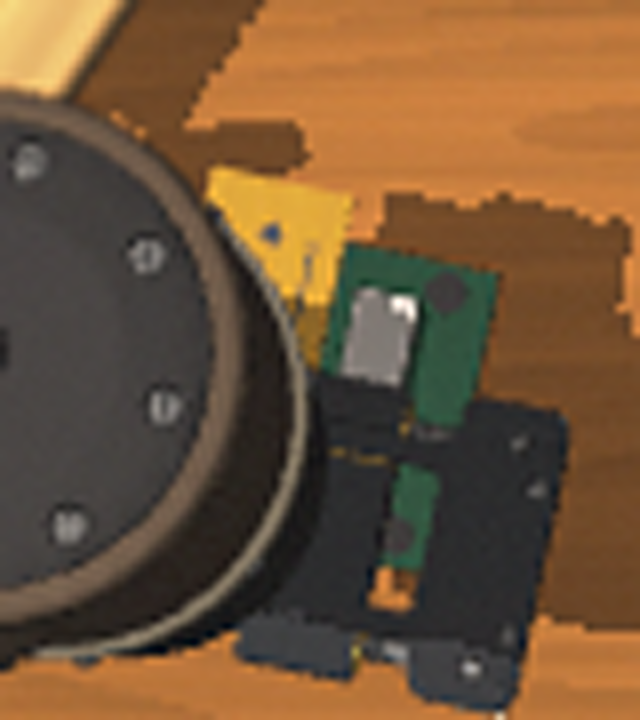

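```bash
python3 - <<'E'
from h import *
c=cap('top')
q=[onz(c,p[0]/8+255-.44,p[1]/8+180-.44,.071) for p in [(208,165),(353,195)]]
print([vf(x).round(1) for x in q],"target rear", vf(np.array([.6002,.0859])).round(1)+[50,0], vf(r.get_state()["tcp_pos"]))
E
```

```text
[array([50.7, 46.9]), array([50.7,  5.8])] target rear [52.4 28. ] [-42.25455505  27.19070776]
```

Request:
apply_moves(targets=[[[-0.03,0,0.35],[0,0,0],30],[[-0.03,0,0.2],[0,0,0],30],[[0,0,0.05],[0,0,0],30]])

```text
time_s: 27.85
tcp_pos: [0.5568, 0.0945, 0.0549]
eef_rot: [-179.8, -0.5, -11.6]
contact_force: [-7.5, 3.4, 14.0]
gripper_width: 0.0389
```

```bash
python3 - <<'E'
from h import *
rows([.5560,.0945,.048],-11.7,width=30);print(vf(r.get_state()["tcp_pos"]))
E
```

```text
t 27.85 p [556.8  94.5  54.9] rpy [-179.8   -0.5  -11.6] F [-7.5  3.4 14. ] w 38.9 j [30.0, 21.0, -27.0, 0.0, -42.0, 49.0]
[[[-0.02, 0.003, 0.172],[-0.03, -0.06, 0.01],30]]
[-41.89484087  27.52882958]
```

```bash
python3 - <<'E'
from h import *
c=cap('top');crop(c,'t22.png',255,180,335,270,8)
s=cap('side');crop(s,'s22.png',240,230,340,340,6)
E
```

```text
(no output)
```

View pics/t22.png

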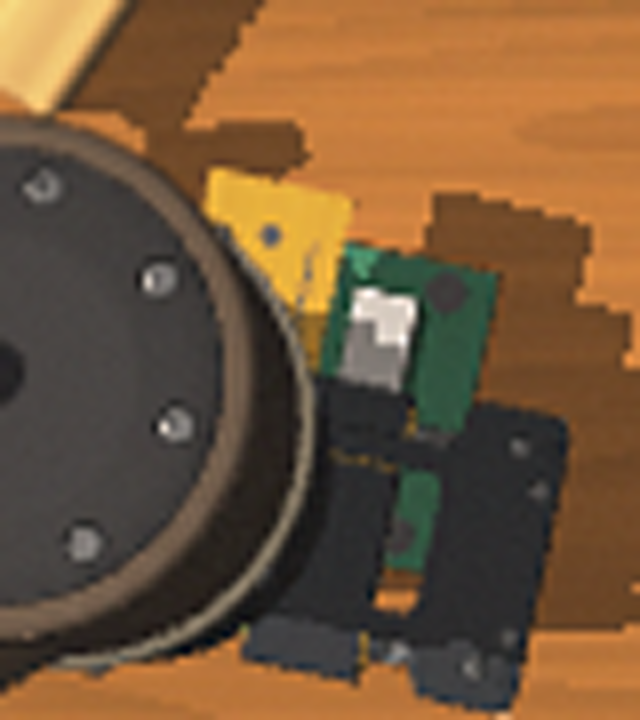

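View pics/s22.png

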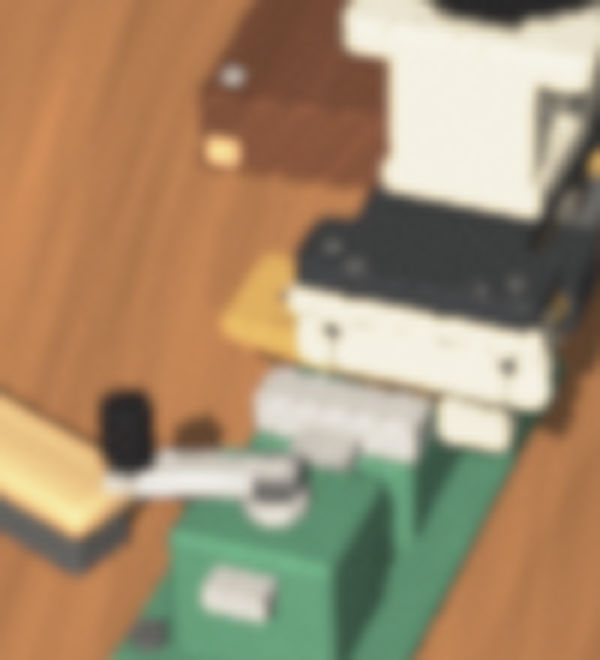

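Request:
apply_moves(targets=[[[0,0,-0.2],[0,0,0],30],[[0,0,-0.5],[0,0,0],30],[[0,0,-0.7],[0,0,0],30],[[0,0,-0.7],[0,0,0],30],[[0,0,0],[0,0,0],30]])

```text
time_s: 28.45
tcp_pos: [0.5561, 0.0932, 0.1464]
eef_rot: [-179.7, -0.5, -11.7]
contact_force: [0.6, -0.4, -1.6]
gripper_width: 0.0388
```

```bash
python3 - <<'E'
from h import *
c=cap('top');crop(c,'t23.png',255,180,335,270,8)
s=cap('side');crop(s,'s23.png',240,200,340,310,6)
rows([.5024,-.0879,.12],-11.7,width=30)
E
```

```text
t 28.55 p [554.1  92.7 142.9] rpy [-179.8   -0.3  -11.7] F [ 0.   0.5 -3. ] w 38.7 j [29.0, 15.0, -22.0, 0.0, -53.0, 49.0]
[[[-0.071, 0.937, 0.111],[-0.0, -0.01, -0.0],30],[[-0.07, 0.937, 0.111],[-0.01, -0.01, -0.0],30],[[-0.07, 0.937, 0.113],[-0.0, -0.01, -0.0],30],[[-0.07, 0.936, 0.113],[-0.01, -0.0, -0.0],30],[[-0.07, 0.937, 0.114],[-0.0, -0.01, -0.0],30]]
```

View pics/s23.png

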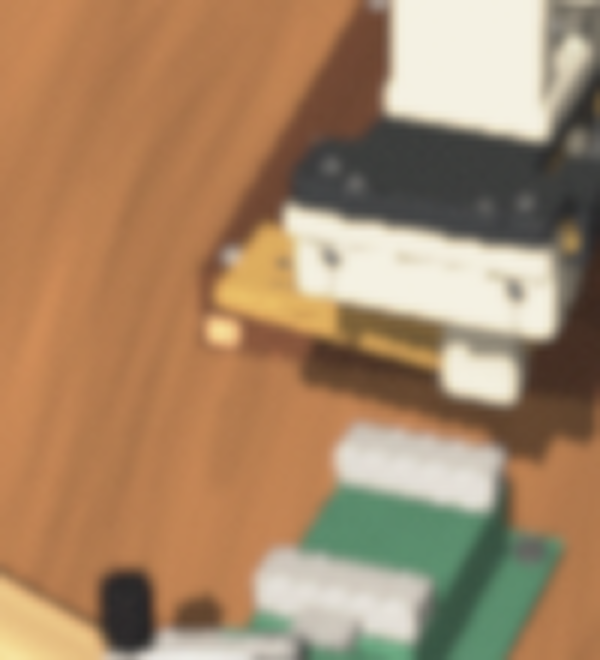

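```bash
python3 - <<'E'
from h import *
s=cap('side');crop(s,'s24.png',268,225,335,275,11)
E
```

```text
(no output)
```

View pics/s24.png

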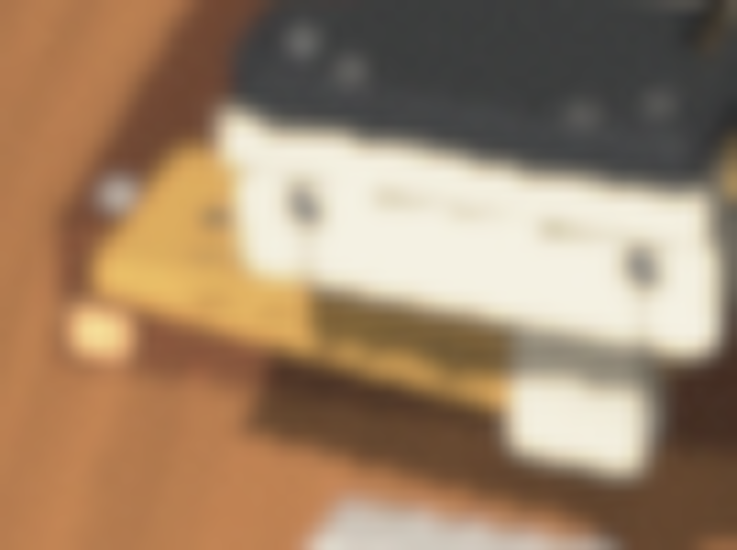

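View pics/t23.png

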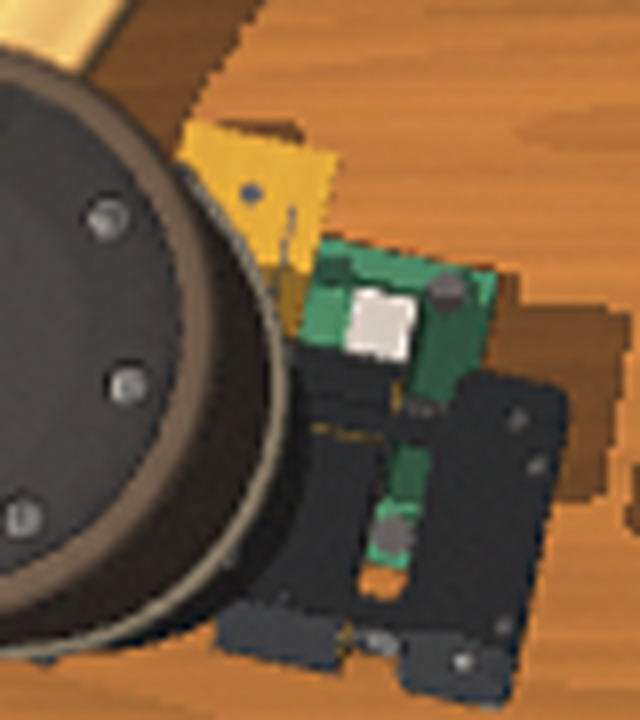

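```bash
python3 - <<'E'
from h import *
rows([.5546,.0943,.075],-11.7,width=30)
E
```

```text
t 28.6 p [553.5  92.4 141.7] rpy [-179.9   -0.2  -11.7] F [-0.7  0.7 -2. ] w 39.0 j [30.0, 15.0, -22.0, 0.0, -53.0, 49.0]
[[[0.006, -0.025, 0.834],[-0.01, -0.01, -0.0],30],[[0.008, -0.026, 0.833],[-0.0, -0.01, -0.0],30]]
```

Request:
apply_moves(targets=[[[0,-0.03,0.6],[0,0,0],30],[[0,-0.02,0.6],[0,0,0],30],[[0,0,0.4],[0,0,0],30],[[0,0,0.1],[0,0,0],30],[[0,0,0],[0,0,0],30]])

```text
time_s: 29.1
tcp_pos: [0.5512, 0.0928, 0.0678]
eef_rot: [179.9, 0.1, -11.8]
contact_force: [0.1, -0.2, -1.2]
gripper_width: 0.039
```

```bash
python3 - <<'E'
from h import *
rows([.5546,.0943,.055],-11.7,width=30);print(vf(r.get_state()["tcp_pos"]))
E
```

```text
t 29.1 p [551.2  92.8  67.8] rpy [ 1.799e+02  1.000e-01 -1.180e+01] F [ 0.1 -0.2 -1.2] w 39.0 j [30.0, 20.0, -26.0, 0.0, -44.0, 49.0]
[[[0.076, -0.055, 0.32],[0.02, 0.02, -0.01],30]]
[-46.9730289   24.78841737]
```

Request:
apply_moves(targets=[[[0.06,-0.05,0.12],[0,0,0],30],[[0.03,0,0.1],[0,0,0],30],[[0,0,0.04],[0,0,0],30]])

```text
time_s: 29.4
tcp_pos: [0.5562, 0.0944, 0.0577]
eef_rot: [179.9, 0.1, -11.8]
contact_force: [-0.3, -0.5, -1.8]
gripper_width: 0.0391
```

```bash
python3 - <<'E'
from h import *
s=cap('side');crop(s,'s25.png',260,245,330,305,10)
rows([.5546,.0943,.055],-11.7,width=30);print(vf(r.get_state()["tcp_pos"]))
E
```

```text
t 29.45 p [556.1  94.4  57.7] rpy [ 1.799e+02  1.000e-01 -1.180e+01] F [ 0.   0.1 -1.2] w 39.0 j [30.0, 21.0, -26.0, 0.0, -43.0, 49.0]
[[[-0.037, 0.009, 0.067],[0.01, 0.01, -0.01],30]]
[-42.49059972  27.30751018]
```

View pics/s25.png

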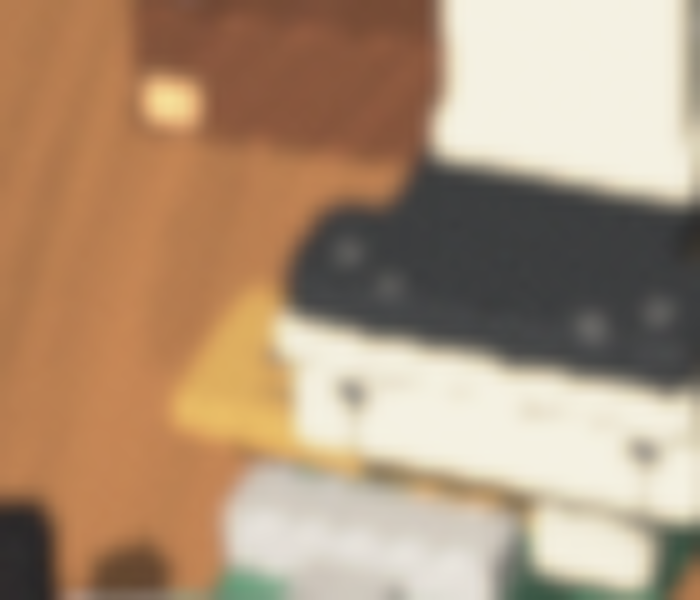

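Request:
apply_moves(targets=[[[-0.04,0,0.06],[0,0,0],30],[[0,0,0.05],[0,0,0],30]])

```text
time_s: 29.65
tcp_pos: [0.5554, 0.0949, 0.0548]
eef_rot: [180.0, -0.1, -11.8]
contact_force: [-7.2, -0.5, 13.6]
gripper_width: 0.0392
```

Request:
apply_moves(targets=[[[0,0,0.05],[0,0,0],30]])

```text
time_s: 29.75
tcp_pos: [0.5555, 0.0949, 0.0542]
eef_rot: [180.0, -0.1, -11.7]
contact_force: [-6.9, 0.3, 15.3]
gripper_width: 0.039
```

Request:
apply_moves(targets=[[[0,0,-0.03],[0,0,0],30],[[0,0,0],[0,0,0],42],[[0,0,0],[0,0,0],44],[[0,0,0],[0,0,0],44]])

```text
time_s: 30.15
tcp_pos: [0.5562, 0.0954, 0.0573]
eef_rot: [-179.9, -0.3, -11.7]
contact_force: [-0.1, 2.0, 0.6]
gripper_width: 0.0434
```

```bash
python3 - <<'E'
from h import *
s=cap('side');crop(s,'s26.png',260,245,330,305,10)
rows([.5546,.0943,.055],-11.7,width=30);print(vf(r.get_state()["tcp_pos"]))
E
```

```text
t 30.2 p [556.2  95.4  57.3] rpy [-179.9   -0.3  -11.7] F [ 0.2  0.2 -0.5] w 43.8 j [30.0, 21.0, -27.0, 0.0, -42.0, 49.0]
[[[-0.034, 0.034, 0.057],[-0.01, -0.03, 0.0],30]]
[-42.64320174  28.3143018 ]
```

View pics/s26.png

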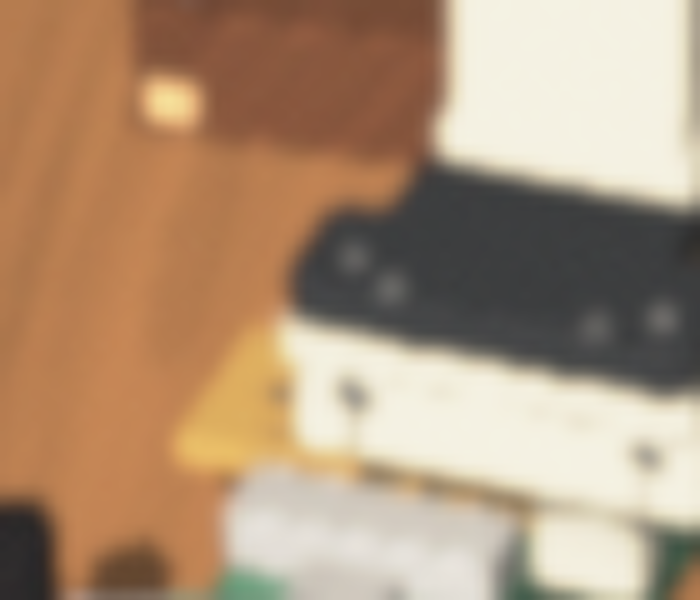

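Request:
apply_moves(targets=[[[0,0,0],[0,0,0],52],[[0,0,0],[0,0,0],52],[[0,0,-0.3],[0,0,0],52],[[0,0,-0.8],[0,0,0],52],[[0,0,-0.9],[0,0,0],52]])

```text
time_s: 30.7
tcp_pos: [0.5528, 0.0939, 0.1354]
eef_rot: [179.7, 0.2, -11.7]
contact_force: [0.9, 1.0, 0.5]
gripper_width: 0.0522
```

Request:
apply_moves(targets=[[[-0.5,0.8,-0.1],[0,0,0],52],[[-0.4,0.9,-0.1],[0,0,0],52],[[-0.4,0.9,0],[0,0,0],52],[[-0.4,0.9,0],[0,0,0],52]])

```text
time_s: 31.1
tcp_pos: [0.462, -0.0284, 0.1527]
eef_rot: [-179.9, -0.5, -11.4]
contact_force: [0.1, -0.9, 0.8]
gripper_width: 0.0519
```

```bash
python3 - <<'E'
from h import *
c=cap('top');crop(c,'t27.png',220,180,330,260,7)
s=cap('side');crop(s,'s27.png',240,250,350,350,7)
brass(c,250,190,320,260,z=.046)
brass(s,260,260,345,320,z=.046,lo=100)
E
```

```text
ctr [598.7  85.9] size [40.1 99.8] ang -12.2 frontend [549.8  96.5] zdep 44.2
ctr [596.   89.9] size [ 50.6 103.3] ang -14.6 frontend [547.6 102.5] zdep 49.0
```

View pics/t27.png

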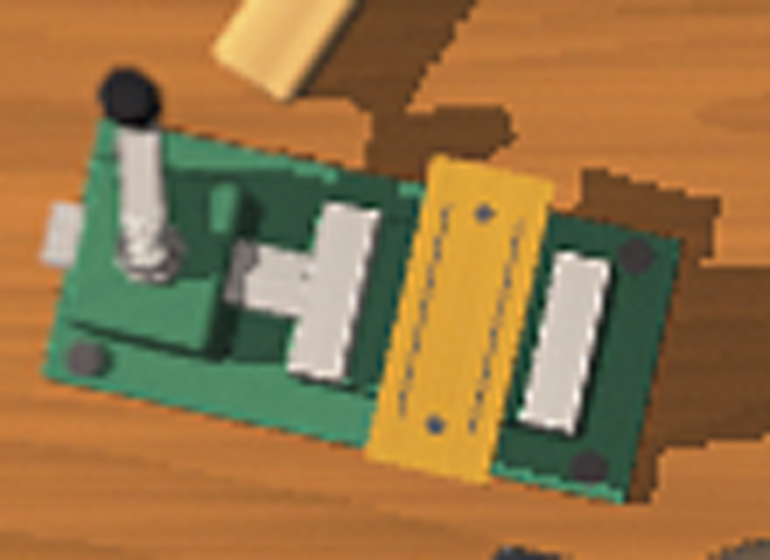

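View pics/s27.png

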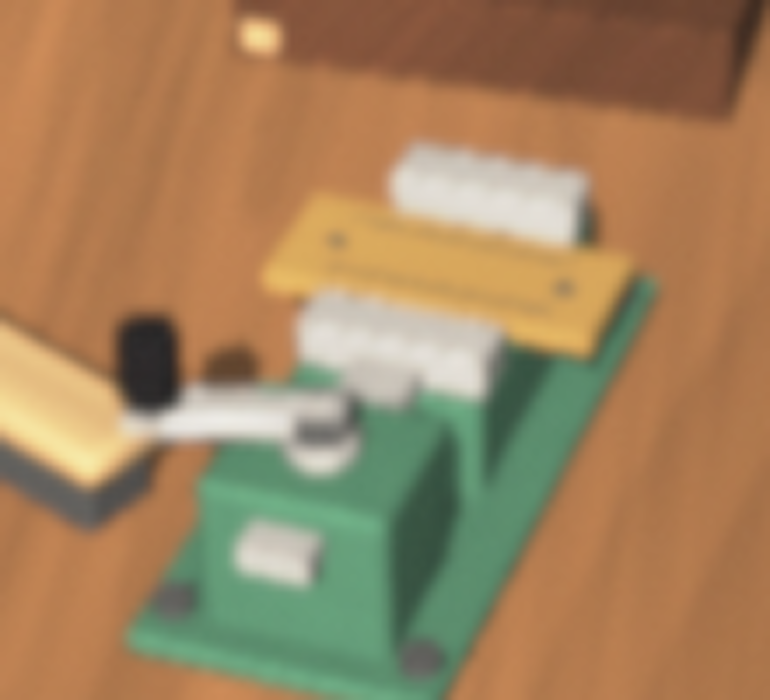

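```bash
python3 - <<'E'
from h import *
c=cap('top')
q=onz(c,130/7+220-.43,92/7+180-.43,.094);print("knob",(q*1000).round(1),"ang",np.degrees(np.arctan2(*(q[:2]-AX)[::-1])))
rows([.6635,.1875,.16],-101.7,width=40)
E
```

```text
knob [664.3 185.5  94. ] ang 2.6722891035345677
t 31.25 p [461.6 -29.  152.9] rpy [-179.9   -0.5  -11.5] F [ 1.3  0.1 -0. ] w 52.0 j [21.0, 5.0, -33.0, 0.0, -52.0, 57.0]
[[[0.322, -0.526, -0.011],[-0.0, -0.0, 0.94],40],[[0.251, -0.564, -0.011],[-0.01, -0.0, 0.94],40],[[0.175, -0.591, -0.012],[-0.01, -0.0, 0.94],40],[[0.096, -0.609, -0.013],[-0.0, -0.0, 0.94],40],[[0.015, -0.616, -0.013],[-0.01, -0.0, 0.94],40]]
[[[-0.066, -0.613, -0.014],[-0.01, -0.01, 0.94],40],[[-0.145, -0.599, -0.015],[-0.0, -0.01, 0.94],40],[[-0.223, -0.575, -0.014],[-0.01, -0.0, 0.94],40],[[-0.296, -0.541, -0.015],[-0.0, -0.01, 0.94],40],[[-0.364, -0.498, -0.015],[-0.01, -0.0, 0.94],40]]
[[[-0.426, -0.446, -0.015],[-0.0, -0.01, 0.94],40],[[-0.482, -0.386, -0.015],[-0.01, -0.0, 0.93],40]]
```

Request:
apply_moves(targets=[[[0.32,-0.53,-0.05],[0,0,0.94],40],[[0.25,-0.56,-0.05],[0,0,0.94],40],[[0.18,-0.59,-0.05],[0,0,0.94],40],[[0.1,-0.61,-0.05],[0,0,0.94],40],[[0.01,-0.62,0],[0,0,0.94],40]], squeeze=30)

```text
time_s: 31.75
tcp_pos: [0.5504, 0.064, 0.1665]
eef_rot: [-179.3, -0.4, -50.5]
contact_force: [-0.2, -0.1, 0.1]
gripper_width: 0.0398
```

```bash
python3 - <<'E'
from h import *
rows([.6635,.1865,.16],-101.7,width=40)
E
```

```text
t 31.75 p [550.4  64.  166.5] rpy [-179.3   -0.4  -50.5] F [-0.2 -0.1  0.1] w 39.8 j [27.0, 12.0, -22.0, 0.0, -55.0, 12.0]
[[[-0.081, -0.59, 0.03],[-0.01, -0.0, 0.91],40],[[-0.155, -0.575, 0.029],[-0.02, -0.0, 0.91],40],[[-0.227, -0.55, 0.027],[-0.02, -0.0, 0.92],40],[[-0.296, -0.517, 0.026],[-0.01, -0.0, 0.91],40],[[-0.358, -0.475, 0.025],[-0.02, -0.0, 0.92],40]]
[[[-0.417, -0.425, 0.024],[-0.01, -0.01, 0.91],40],[[-0.467, -0.369, 0.023],[-0.02, -0.0, 0.92],40]]
```

Request:
apply_moves(targets=[[[-0.08,-0.59,0.02],[0,0,0.91],40],[[-0.16,-0.58,0.02],[-0.02,0,0.91],40],[[-0.23,-0.55,0.02],[-0.02,0,0.91],40],[[-0.3,-0.52,0.02],[-0.02,0,0.91],40],[[-0.36,-0.48,0.02],[-0.02,0,0.91],40]])

```text
time_s: 32.25
tcp_pos: [0.6386, 0.1597, 0.1661]
eef_rot: [-179.6, -0.1, -88.3]
contact_force: [0.3, -0.0, 0.1]
gripper_width: 0.0401
```

Request:
apply_moves(targets=[[[-0.42,-0.42,0.02],[0,0,0.9],40],[[-0.3,-0.25,0],[0,0,0.6],40],[[0,0,0],[0,0,0],40]])

```text
time_s: 32.55
tcp_pos: [0.67, 0.1938, 0.1651]
eef_rot: [-179.6, -0.0, -100.8]
contact_force: [-0.2, -0.5, -0.7]
gripper_width: 0.0402
```

```bash
python3 - <<'E'
from h import *
rows([.6645,.1865,.11],-101.7,width=40)
E
```

```text
t 32.55 p [670.  193.8 165.1] rpy [-179.6   -0.  -100.8] F [-0.2 -0.5 -0.7] w 40.2 j [32.0, 25.0, -3.0, 0.0, -62.0, -43.0]
[[[0.103, 0.056, 0.688],[-0.03, -0.0, 0.05],40],[[0.103, 0.052, 0.689],[-0.02, -0.0, 0.06],40]]
```

Request:
apply_moves(targets=[[[0.13,0.07,0.5],[0,0,0.1],40],[[0.1,0.05,0.5],[0,0,0],40],[[0,0,0.35],[0,0,0],40],[[0,0,0],[0,0,0],40]])

```text
time_s: 32.95
tcp_pos: [0.6646, 0.1876, 0.1104]
eef_rot: [-179.5, 0.0, -101.2]
contact_force: [-0.1, -1.1, 0.2]
gripper_width: 0.0401
```

```bash
python3 - <<'E'
from h import *
rows([.6645,.1865,.093],-101.7,width=40)
E
```

```text
t 32.95 p [664.6 187.6 110.4] rpy [-179.5    0.  -101.2] F [-0.1 -1.1  0.2] w 40.1 j [32.0, 27.0, -7.0, 0.0, -55.0, -44.0]
[[[0.028, -0.0, 0.435],[-0.06, 0.0, 0.06],40]]
```

Request:
apply_moves(targets=[[[0.02,0,0.25],[0,0,0.05],40],[[0,0,0.18],[0,0,0],40],[[0,0,0],[0,0,0],12],[[0,0,0],[0,0,0],12],[[0,0,0],[0,0,0],12]])

```text
time_s: 33.45
tcp_pos: [0.666, 0.1874, 0.0944]
eef_rot: [-179.3, 0.1, -101.5]
contact_force: [-0.5, 0.1, 0.2]
gripper_width: 0.0217
```

Request:
apply_moves(targets=[[[0,0,0.02],[0,0,0],12],[[0,0,0],[0,0,0],12]])

```text
time_s: 33.65
tcp_pos: [0.6643, 0.1875, 0.0945]
eef_rot: [-179.5, 0.1, -101.5]
contact_force: [2.0, -1.0, -4.5]
gripper_width: 0.0173
```

```bash
python3 - <<'E'
from h import *
h=__import__('h'); h.AX=np.array([.6197,.1835]); arc(-80)
E
```

```text
angle 5.2 radius 44.8 F [ 2.  -1.  -4.5] w 17.3 p [664.3 187.5  94.5] [-1.795e+02  1.000e-01 -1.015e+02] t 33.65
[[[0.18, -0.04, 0.04],[-0.01, 0.0, 0.0],12],[[0.19, -0.01, -0.0],[-0.01, 0.0, 0.0],12],[[0.18, 0.02, -0.0],[-0.01, 0.0, 0.0],12],[[0.18, 0.05, -0.0],[-0.01, 0.0, 0.0],12],[[0.16, 0.08, -0.01],[-0.01, 0.0, 0.0],12]]
[[[0.16, 0.11, 0.0],[-0.01, 0.0, 0.0],12],[[0.13, 0.13, 0.0],[-0.01, 0.0, 0.0],12],[[0.11, 0.15, 0.0],[-0.01, 0.0, 0.0],12],[[0.08, 0.17, -0.0],[-0.01, 0.0, 0.0],12]]
```

Request:
apply_moves(targets=[[[0.18,-0.04,0],[0,0,0],12],[[0.19,-0.01,0],[0,0,0],12],[[0.18,0.02,0],[0,0,0],12],[[0.18,0.05,0],[0,0,0],12],[[0.16,0.08,0],[0,0,0],12]])

```text
time_s: 34.15
tcp_pos: [0.6563, 0.1588, 0.0945]
eef_rot: [-179.1, 0.7, -101.4]
contact_force: [5.3, 3.2, -6.2]
gripper_width: 0.017
```

```bash
python3 - <<'E'
from h import *
h=__import__('h'); h.AX=np.array([.6197,.1835]); arc(-80,step=8)
E
```

```text
angle -34.0 radius 44.2 F [ 5.3  3.2 -6.2] w 17.0 p [656.3 158.8  94.5] [-179.1    0.7 -101.4] t 34.15
[[[0.14, 0.05, 0.04],[-0.02, 0.01, 0.01],12],[[0.13, 0.08, -0.01],[-0.02, 0.01, 0.01],12],[[0.11, 0.1, -0.0],[-0.02, 0.01, 0.01],12],[[0.1, 0.12, -0.0],[-0.02, 0.01, 0.01],12],[[0.08, 0.12, -0.01],[-0.02, 0.01, 0.01],12]]
[[[0.06, 0.14, 0.0],[-0.02, 0.01, 0.01],12]]
```

Request:
apply_moves(targets=[[[0.14,0.05,0],[0,0,0],12],[[0.13,0.08,0],[0,0,0],12],[[0.12,0.1,0],[0,0,0],12]])

```text
time_s: 34.45
tcp_pos: [0.6462, 0.1482, 0.0945]
eef_rot: [-178.8, 1.1, -101.4]
contact_force: [3.6, 2.8, -5.5]
gripper_width: 0.0171
```

```bash
python3 - <<'E'
from h import *
h=__import__('h'); h.AX=np.array([.6197,.1835]); arc(-80,step=8)
s=cap('side');crop(s,'s30.png',240,250,350,350,6)
c=cap('top');crop(c,'t30.png',220,180,330,260,6)
E
```

```text
angle -53.1 radius 44.1 F [ 3.6  2.8 -5.5] w 17.1 p [646.2 148.2  94.5] [-178.8    1.1 -101.4] t 34.45
[[[0.11, 0.08, 0.03],[-0.04, 0.03, 0.01],12],[[0.08, 0.1, -0.0],[-0.04, 0.03, 0.01],12],[[0.07, 0.11, -0.0],[-0.04, 0.03, 0.01],12],[[0.05, 0.12, -0.01],[-0.04, 0.03, 0.01],12]]
```

View pics/s30.png

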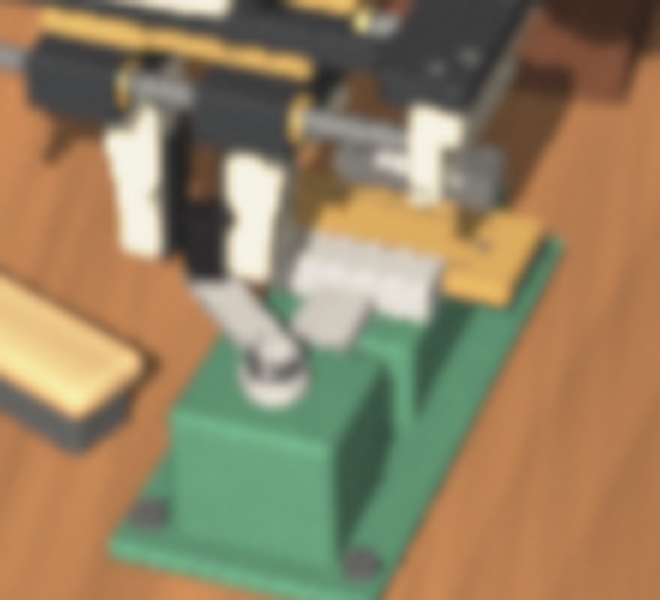

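View pics/t30.png

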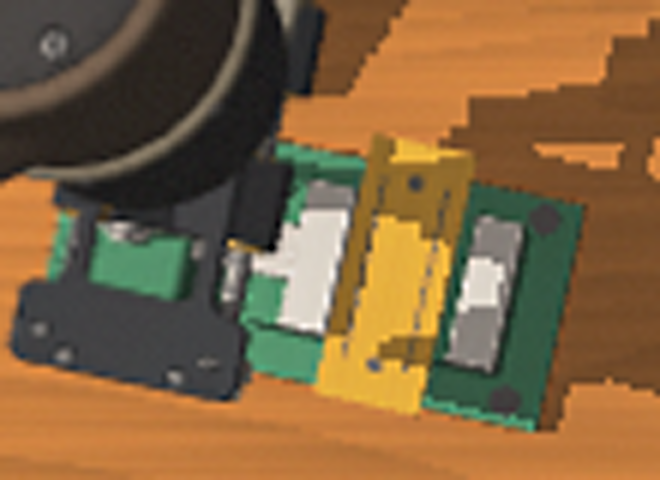

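Request:
apply_moves(targets=[[[0.11,0.09,0],[-0.03,0.03,0],12],[[0.09,0.11,0],[-0.03,0.03,0],12]])

```text
time_s: 34.75
tcp_pos: [0.638, 0.1433, 0.0945]
eef_rot: [-179.2, 0.8, -101.4]
contact_force: [4.7, 3.2, -5.8]
gripper_width: 0.0167
```

```bash
python3 - <<'E'
from h import *
h=__import__('h'); h.AX=np.array([.6197,.1835]); arc(-82,step=6)
E
```

```text
angle -65.5 radius 44.1 F [ 4.7  3.2 -5.8] w 16.7 p [638.  143.3  94.5] [-179.2    0.8 -101.4] t 34.75
[[[0.08, 0.08, 0.03],[-0.03, 0.03, 0.01],12],[[0.05, 0.09, 0.0],[-0.03, 0.03, 0.01],12],[[0.04, 0.1, 0.0],[-0.03, 0.03, 0.01],12]]
```

Request:
apply_moves(targets=[[[0.07,0.1,0],[0,0,0],12],[[0.05,0.11,0],[0,0,0],12]])

```text
time_s: 34.95
tcp_pos: [0.6311, 0.141, 0.0945]
eef_rot: [-179.0, 0.9, -101.3]
contact_force: [5.6, 0.2, -6.1]
gripper_width: 0.0169
```

Request:
apply_moves(targets=[[[0.04,0.11,0],[0,0,0],12]])

```text
time_s: 35.05
tcp_pos: [0.6275, 0.1402, 0.0945]
eef_rot: [-178.9, 0.9, -101.3]
contact_force: [5.9, -0.2, -4.9]
gripper_width: 0.017
```

```bash
python3 - <<'E'
from h import *
h=__import__('h'); h.AX=np.array([.6197,.1835]); arc(-88,step=6)
c=cap('top');crop(c,'t31.png',220,180,330,260,6)
E
```

```text
angle -79.8 radius 44.0 F [ 5.9 -0.2 -4.9] w 17.0 p [627.5 140.2  94.5] [-178.9    0.9 -101.3] t 35.05
[[[0.05, 0.07, 0.03],[-0.07, 0.06, 0.02],12],[[0.02, 0.07, 0.0],[-0.07, 0.06, 0.02],12]]
```

View pics/t31.png

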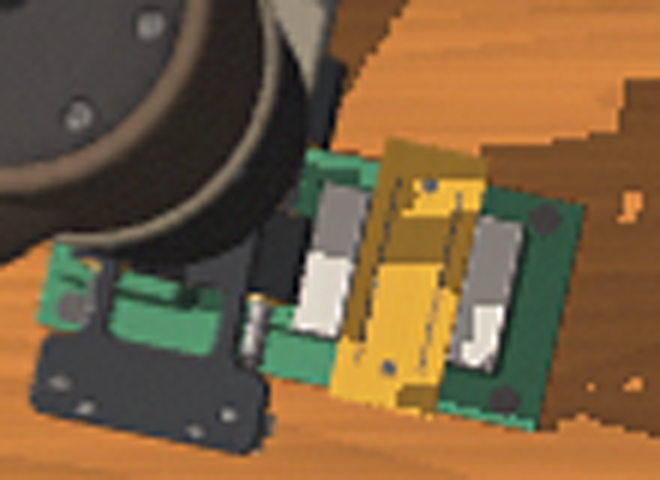

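Request:
apply_moves(targets=[[[0.02,0.1,0],[0,0,0],12]])

```text
time_s: 35.2
tcp_pos: [0.6238, 0.1397, 0.0944]
eef_rot: [-178.9, 0.9, -101.3]
contact_force: [5.7, -0.8, -5.2]
gripper_width: 0.017
```

Request:
apply_moves(targets=[[[0.01,0.1,0],[0,0,0],12]])

```text
time_s: 35.3
tcp_pos: [0.6226, 0.1398, 0.0948]
eef_rot: [-178.6, 0.9, -101.3]
contact_force: [18.3, -6.2, -14.4]
gripper_width: 0.0168
```

Request:
apply_moves(targets=[[[0,0.06,0],[0,0,0],12]])

```text
time_s: 35.4
tcp_pos: [0.6226, 0.1398, 0.0947]
eef_rot: [-178.4, 0.9, -101.3]
contact_force: [13.9, -4.0, -12.9]
gripper_width: 0.0168
```

```bash
python3 - <<'E'
from h import *
h=__import__('h'); h.AX=np.array([.6197,.1835]); arc(-92,step=6)
c=cap('top');crop(c,'t32.png',250,190,330,260,8)
E
```

```text
angle -86.2 radius 43.8 F [ 13.9  -4.  -12.9] w 16.8 p [622.6 139.8  94.7] [-178.4    0.9 -101.3] t 35.4
[[[0.05, 0.11, 0.04],[-0.2, 0.12, 0.05],12]]
```

View pics/t32.png

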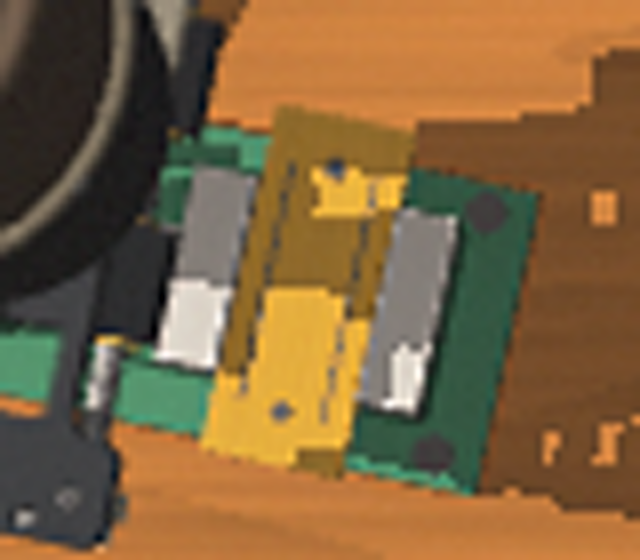

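The stack is clamped with about 14–18 N at the knob. Release and retreat.

Request:
apply_moves(targets=[[[0,0,0],[0,0,0],35],[[0,0,0],[0,0,0],35],[[0,0,0],[0,0,0],35],[[0,0,-0.4],[0,0,0],35],[[0,0,-0.8],[0,0,0],35]])

```text
time_s: 35.95
tcp_pos: [0.6189, 0.1366, 0.1395]
eef_rot: [-178.8, 0.5, -101.4]
contact_force: [0.4, -0.5, 0.4]
gripper_width: 0.0351
```

Request:
apply_moves(targets=[[[0,0,-0.9],[0,0,0],35],[[0,0,-0.9],[0,0,0],35],[[-0.7,0.6,-0.5],[0,0,0],35],[[-0.7,0.7,0],[0,0,0],35],[[-0.7,0.7,0],[0,0,0],35]])

```text
time_s: 36.45
tcp_pos: [0.5555, 0.2333, 0.2403]
eef_rot: [-178.6, 0.7, -101.7]
contact_force: [0.3, 0.6, -1.1]
gripper_width: 0.0349
```

Request:
apply_moves(targets=[[[-0.7,0.7,0],[0,0,0],35],[[-0.7,0.7,0],[0,0,0],35],[[-0.9,0.1,0],[0,0,0],35],[[-0.9,0.1,0],[0,0,0],35],[[-0.9,0.1,0],[0,0,0],35]])

```text
time_s: 36.95
tcp_pos: [0.5155, 0.4131, 0.246]
eef_rot: [-178.5, 0.9, -101.6]
contact_force: [1.1, -0.4, -0.2]
gripper_width: 0.0354
```

```bash
python3 - <<'E'
from h import *
c=cap('top');cv2.imwrite('pics/t33.png',c['img'])
s=cap('side');cv2.imwrite('pics/s33.png',s['img']);crop(s,'s33c.png',240,250,350,350,7)
crop(c,'t33c.png',220,180,330,260,7)
brass(c,250,180,330,260,z=.046)
print(r.get_state()["tcp_pos"])
E
```

```text
ctr [597.3  79.8] size [39.6 99.8] ang -12.4 frontend [548.4  90.6] zdep 45.7
ctr [693.5 146.9] size [26.2 35.2] ang -32.8 frontend [651.5 173.9] zdep 32.6
[0.51579459 0.41551197 0.24470956]
```

View pics/t33.png

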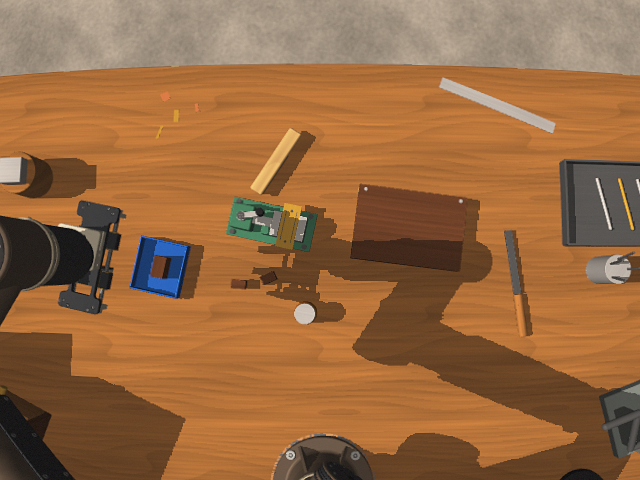

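View pics/s33.png

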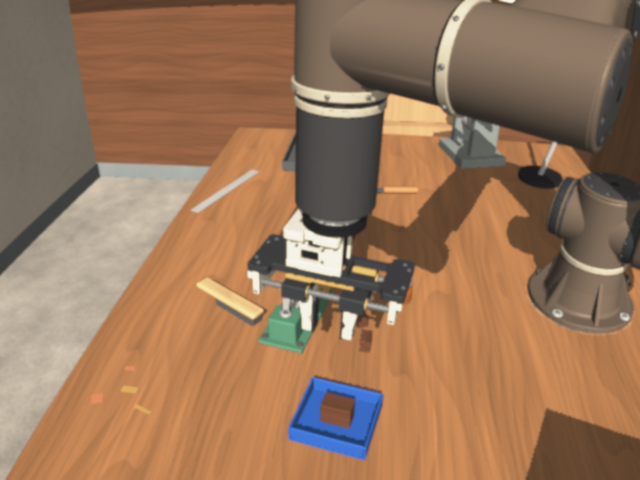

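View pics/s33c.png

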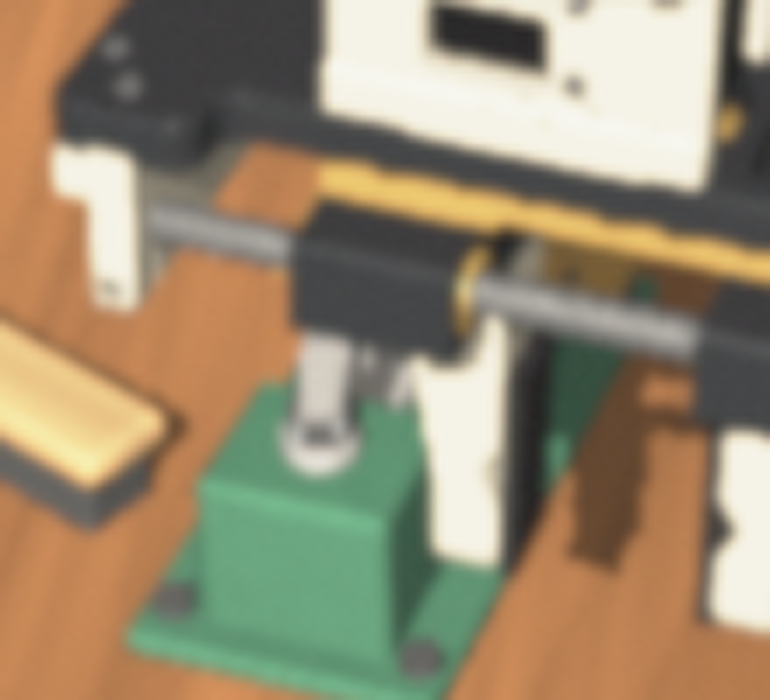

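Request:
apply_moves(targets=[[[-0.9,0.5,-0.2],[0,0,0],35],[[-0.9,0.5,-0.2],[0,0,0],35],[[-0.9,0.6,-0.2],[0,0,0],35],[[-0.9,0.6,-0.2],[0,0,0],35],[[-0.9,0.6,0],[0,0,0],35]])

```text
time_s: 37.55
tcp_pos: [0.4396, 0.6143, 0.2791]
eef_rot: [-178.6, 0.7, -101.7]
contact_force: [0.6, 0.7, 0.6]
gripper_width: 0.0349
```

```bash
python3 - <<'E'
from h import *
c=cap('top');s=cap('side');crop(s,'s34c.png',240,250,350,350,7)
crop(c,'t34c.png',220,180,330,260,7);dish(c)
E
```

```text
dish ((502.9084167480469, 377.682373046875), (120.28229522705078, 123.64888763427734), 78.38629913330078)
```

View pics/s34c.png

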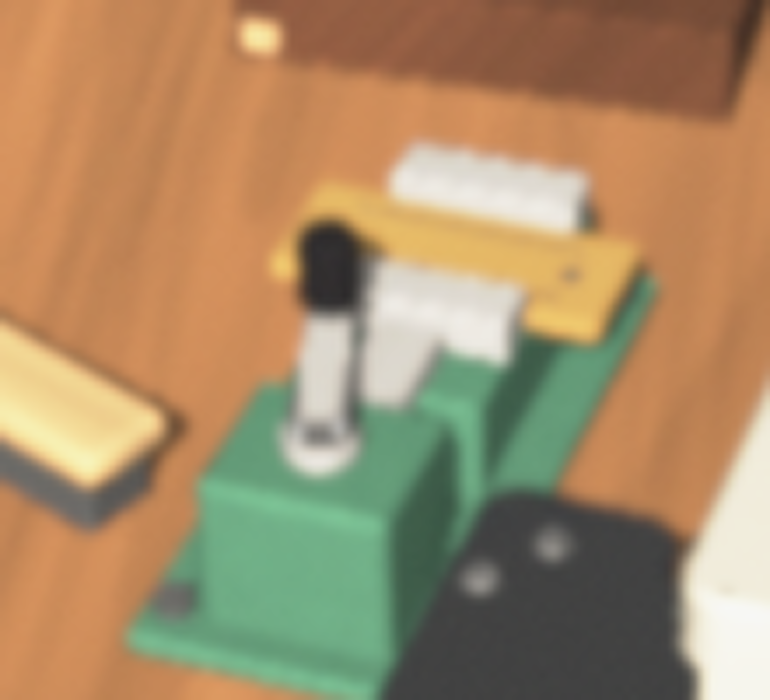

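View pics/t34c.png

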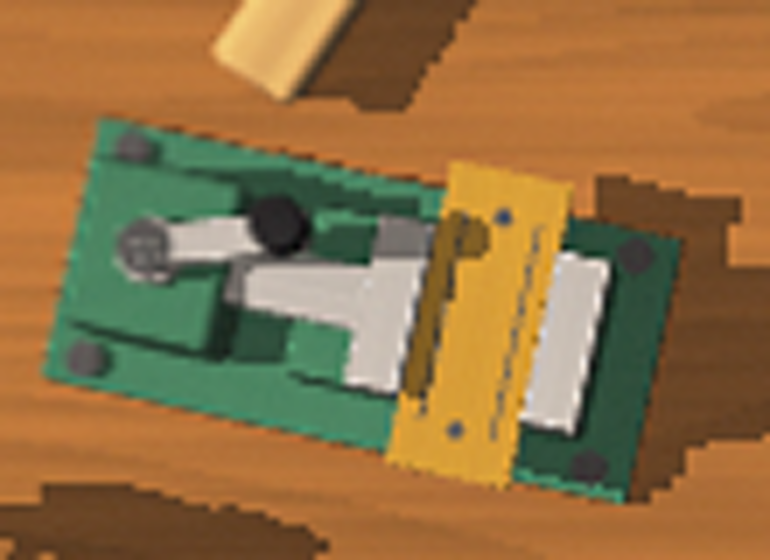

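```bash
python3 - <<'E'
from h import *
s=cap('top'); k=onz(s,278/7+220-.43,220/7+180-.43,.094); d=k[:2]-AX; print("crank rad",np.radians(np.degrees(np.arctan2(d[1],d[0]))+126.6),np.linalg.norm(d))
print(r.close_job())
E
```

```text
crank rad 0.7712011325272949 0.04535540145485462
the job is handed in; nothing more can be done
None
```

The job is done and handed in at about 38 s of the 210 s allowed. No verdict came back.

- **Block:** I cranked the vise open by about 2.3 rad, gripped the block and set it upright in the blue dish. In the last pictures it is still there, and the dish has not moved.
- **Blanks:** There were two. I dragged each over the board's front edge, pinched it and took it to the vise.
- **Stacking slip:** While I lowered the second blank, the fingers slid over the edges of the first and lifted both. I set the pair back down together and released them, and they landed flat and aligned.
- **Clamp:** I cranked the jaw shut with 14–18 N at the knob, then let go and moved the arm clear.

**Last checks**
- **Crank:** It reads 0.77 rad, against about 0.75 expected when clamped.
- **Stack position:** The stack's centre is about 1 mm from the middle of the jaws and within 1° of square to them.
- **Jaw contact:** Both jaws touch the stack in the top view.
- **Bystanders:** The brush, file and jar look untouched.
- **Camera disagreement:** The side and top cameras differed by up to 4 mm on the blanks, so I lined them up against the jaws in the top view.
- **Lower blank:** After clamping, I could judge it only from the thickness of the stack's edge in the side view.

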